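# Close and pack the honing kit

### The job

Pack the honing kit: screw the loose cap of every jar clockwise until it is fully home before you lift that jar, then stand all the jars and both plug gauges upright on the floor of the dark wooden kit box, each set down gently rather than dropped. It is a tight fit, so place them close together; leave the tools and other things on the bench where they are.

Things in the scene. Friction and masses are not known exactly. Their poses are not given: they have to be found in the camera images.
- kitbox: dark wooden kit box without a lid, standing firm on the bench; outside 180 x 182 x 54 mm (its own x, y, z), all walls and the floor 8 mm thick, so inside 164 mm along its x, 166 mm along its y and 46 mm deep. Origin: centre of its underside; z up.
- box_floor (a point): centre of the inside floor of the kit box (8 mm above the bench), axes as the box.
- plug_a: bore plug gauge, metal, about 0.3 kg, standing upright: a steel gauging cylinder 40 mm diameter from its foot to 36 mm up, and above it a plain round aluminium handle 18 mm diameter up to 100 mm. Origin: centre of its foot; z up along the handle.
- plug_b: a second bore plug gauge, the same as plug_a.
- jar_a: large white plastic jar with a black ribbed screw cap, about 0.4 kg. Body 62 mm diameter and 62 mm high (shoulder); the cap, 44 mm diameter, reaches from 65 to 88 mm above the foot. A grey rib on the cap's top stands over the grey lug on the jar's shoulder when the cap is fully home. Origin: centre of the jar's foot; z up. May be absent (None).
- cap_a (a joint): the screw cap of jar_a, in rad: 0 = screwed fully home (end stop), grows to 4.2 as it is unscrewed. Clockwise seen from above tightens it. It turns easily (about 0.01 N m), less than the jar's own hold on the bench, stays where it is left, and is captive: it does not come off, so the jar may be lifted by it. None if the jar is absent.
- jar_b: large white plastic jar with a black ribbed screw cap, about 0.4 kg. Body 62 mm diameter and 62 mm high (shoulder); the cap, 44 mm diameter, reaches from 65 to 88 mm above the foot. A grey rib on the cap's top stands over the grey lug on the jar's shoulder when the cap is fully home. Origin: centre of the jar's foot; z up. May be absent (None).
- cap_b (a joint): the screw cap of jar_b, in rad: 0 = screwed fully home (end stop), grows to 4.2 as it is unscrewed. Clockwise seen from above tightens it. It turns easily (about 0.01 N m), less than the jar's own hold on the bench, stays where it is left, and is captive: it does not come off, so the jar may be lifted by it. None if the jar is absent.
- jar_c: small white plastic jar with a black ribbed screw cap, about 0.3 kg. Body 48 mm diameter and 50 mm high (shoulder); the cap, 34 mm diameter, reaches from 53 to 74 mm above the foot. A grey rib on the cap's top stands over the grey lug on the jar's shoulder when the cap is fully home. Origin: centre of the jar's foot; z up. May be absent (None).
- cap_c (a joint): the screw cap of jar_c, in rad: 0 = screwed fully home (end stop), grows to 4.2 as it is unscrewed. Clockwise seen from above tightens it. It turns easily (about 0.01 N m), less than the jar's own hold on the bench, stays where it is left, and is captive: it does not come off, so the jar may be lifted by it. None if the jar is absent.
- jar_d: small white plastic jar with a black ribbed screw cap, about 0.3 kg. Body 48 mm diameter and 50 mm high (shoulder); the cap, 34 mm diameter, reaches from 53 to 74 mm above the foot. A grey rib on the cap's top stands over the grey lug on the jar's shoulder when the cap is fully home. Origin: centre of the jar's foot; z up. May be absent (None).
- cap_d (a joint): the screw cap of jar_d, in rad: 0 = screwed fully home (end stop), grows to 4.2 as it is unscrewed. Clockwise seen from above tightens it. It turns easily (about 0.01 N m), less than the jar's own hold on the bench, stays where it is left, and is captive: it does not come off, so the jar may be lifted by it. None if the jar is absent.
- jar_e: small white plastic jar with a black ribbed screw cap, about 0.3 kg. Body 48 mm diameter and 50 mm high (shoulder); the cap, 34 mm diameter, reaches from 53 to 74 mm above the foot. A grey rib on the cap's top stands over the grey lug on the jar's shoulder when the cap is fully home. Origin: centre of the jar's foot; z up. May be absent (None).
- cap_e (a joint): the screw cap of jar_e, in rad: 0 = screwed fully home (end stop), grows to 4.2 as it is unscrewed. Clockwise seen from above tightens it. It turns easily (about 0.01 N m), less than the jar's own hold on the bench, stays where it is left, and is captive: it does not come off, so the jar may be lifted by it. None if the jar is absent.
- stone_tin: bystander: square dark tin 46 x 46 x 58 mm holding honing stones that stick out to 76 mm. Origin: centre of its underside; z up.
- bearing: bystander: steel bearing ring 58 mm diameter, 28 mm bore, 19 mm high. Origin: centre of its underside; z up.
- ball_hone: bystander: ball hone lying beyond the jars, black ball head 60 mm diameter on a 235 mm wire stem. Origin: at bench level under the ball head; z up.
- bolt_tub: bystander: yellow open tub of bolts 75 x 55 x 60 mm. Origin: centre of its underside; z up.

How it is judged:
By the outcome, as a careful person would: the job done as asked, in the order asked, and still so for the second after the job is handed in, with the robot touching nothing.
Of jar_a, jar_b, jar_c, jar_d, jar_e only 3 to 5 are there at a start; the rules pass over those that are not, and their reading is None.
At some moment in a run one of jar_a, jar_b, jar_c, jar_d, jar_e, plug_a, plug_b may be knocked a few centimetres aside while the robot is not near it.
It also fails if it takes over 210 s, if anything falls off the work surface, if the arm or the gripper's body presses on something with over 40 N, if the wrist force passes 120 N, or if a joint passes its speed limit or range.

### The arm

A 7-joint arm with a two-finger parallel gripper is mounted at the origin on the work surface. World frame = base frame: x ahead of the robot, y to its left, z up, the work surface at z = 0. Lengths are in mm, angles in rad, forces in N, time in s.
With the tool pointing down it reaches from about 400 to 875 mm from the base axis. Payload 4.4 kg.
Tool frame: the origin (TCP) lies on the centre line of the jaws, within the pads' length; the fingertips stand 25 mm ahead of it and the grasp point (between the pads) lies 6 mm ahead of it; x points along the fingers, y is the direction in which the jaws open and shut, and the axes are right-handed (so a half turn about x gives the same grasp; the last joint's range is limited). The gripper opens to 85 mm and grips with 20 to 120 N. Pads are 22 mm wide; open, the fingers measure 114 mm over their backs; the gripper's body (76 mm by 85 mm) begins 54 mm behind the grasp point. The pads swing forward as they close: fully open they stand 13 mm farther back than shut.
Start: joints at [1.093, 0.628, 0.038, 1.517, -0.027, 0.996, -0.02], TCP at [260.196, -595.664, 256.313] pointing down, gripper open.
Joint ranges: [-3.06, 3.06], [-0.37, 2.12], [-1.25, 1.32], [0.18, 2.47], [-1.1, 4.24], [0.23, 1.98], [-2.94, 2.94]. Speed limits (rad/s): [2.57, 2.57, 3.14, 3.14, 3.14, 3.14, 3.14].

### API

Orientations are given as [roll, pitch, yaw] about the fixed x, y, z axes, in that order (R = Rz(yaw) Ry(pitch) Rx(roll)).
In Python, from cell import * gives the robot as it stands. The module is installed in compiled form; this text tells all that it offers.
- The arm moves only by the tool jog_arm, never from a script. Its argument "series" is a list of rows, each a list of 3 entries, a list of its own where there are three numbers: the turn, a rotation vector about the tool's x, y, z in degrees, then the shift along the tool's x, y, z in mm, then the gripper's target within -1 to 1 (shut at 1, half-way at 0, fully open at -1). In form: [[[rx, ry, rz], [dx, dy, dz], hand], ...]. A call has 1 to 8 rows; each row shifts and turns the commanded pose from where the row before left it, along the tool's axes as they then stand; what a row does not reach is not made up. A row lasts 1/8 s, in which the tool goes at most 62.5 mm and 10.7 degrees, less where a joint would pass 70% of its speed; a pose out of reach is approached as far as the arm can. A call is refused whole if a number of a shift passes 62.5 or a number of a turn 10.7, either way. A call with a gripper value outside its range is refused whole. The fingers move at their own pace and stop on an object; the grip force is fixed at half the most. Time passes only in rows, so rows that do not move let the fingers close. It gives the time, the measured TCP pose, the force and the opening at its end, in the units of the state.
- read_state(): the state, without advancing time (a new reading comes with each control period).
- get_image(name): name is "side" or "top"; returns a dict with "img" (384x512x3 uint8, red, green, blue), "range_z" (384x512 float32, mm along the optical axis (not along the pixel's ray), 0 where there is no reading), "fovy" (degrees; the focal length in pixels is half the picture's height over the tangent of half this angle, whatever the lens; pixels are square), "cx", "cy" (the principal point, pixels), "cam_to_world" (4x4, takes a point from camera to world coordinates). Camera axes: x right, y up, looking along -z (the intrinsics and any distortion apply to the point x, -y, -z); pixel columns grow to the right and rows downward; lengths in mm; the calibration is good to about 2 mm. A picture is of the moment at which its call begins.
- finish_job(): hands the job in, once; it reports no verdict.
The state is a dict: "clock": time; "qpos": joint angles; "qd": joint speeds; "tau": joint torques, N m; "eef_pos": TCP position; "tool_rot": TCP orientation; "force": force on the tool from outside, world axes, zero at the start; "torque": the same for the moment, N m; "width": finger opening in mm.
Only numpy, scipy, OpenCV 4.12 (cv2) and the standard library are available. Lean on these libraries where they do the work, as an engineer would, in place of code of your own. Each camera call takes 0.05 s, during which the arm holds its last target. There are 200 camera calls.

## Working session

There is one attempt and no reset: what is moved stays moved. The work goes in short steps, Python scripts to look and compute and a tool call to move; the robot and the scene stay as the last step left them, time stands still between calls to the robot, and variables do not carry over. Pictures are saved under pics/ and viewed, about 12 in all and at most 16, crops included, and the job is handed in when it is done.

Besides the shell and the picture viewer there is one more tool, called in YAML: its name, and indented under it one key for each argument. jog_arm: Moves the arm, as the interface text tells. Its arguments: {"type":"object","properties":{"series":{"type":"array"}},"required":["series"]}

```bash
mkdir -p pics; cat > h.py <<'E'
from cell import *
import numpy as np, cv2
def grab(n,name):
    d=get_image(n); cv2.imwrite(f'pics/{name}.png',cv2.cvtColor(d['img'],cv2.COLOR_RGB2BGR)); np.savez(f'/tmp/{name}.npz',**d); return d
E
python3 - <<'E'
from h import *
s=read_state(); print({k:np.round(v,3) for k,v in s.items()})
for n in('top','side'):
    d=grab(n,n+'0'); print(n,d.keys(),d['fovy'],d['cx'],d['cy'],np.round(d['cam_to_world'],3), {k:v for k,v in d.items() if k not in('img','range_z','cam_to_world')})
E
```

```text
{'clock': np.float64(0.0), 'qpos': array([ 1.093,  0.629,  0.038,  1.518, -0.027,  0.996, -0.02 ]), 'qd': array([ 0.002,  0.002,  0.001, -0.   , -0.002, -0.   , -0.001]), 'tau': array([-0.0000e+00, -5.6340e+01,  1.2260e+00, -1.9345e+01,  1.1000e-02,
        1.1000e-02, -0.0000e+00]), 'eef_pos': array([ 259.961, -595.154,  255.414]), 'tool_rot': array([-1.575,  1.569,  1.978]), 'force': array([-0.057, -0.963, -0.331]), 'torque': array([-0.021,  0.007, -0.067]), 'width': np.float64(85.06)}
top dict_keys(['img', 'range_z', 'fovy', 'cx', 'cy', 'cam_to_world']) 48.322038271274636 253.2551651063427 197.5876120176132 [[ 2.100000e-02  9.980000e-01 -5.500000e-02  5.198720e+02]
 [-1.000000e+00  2.100000e-02 -9.000000e-03 -7.807000e+00]
 [-8.000000e-03  5.500000e-02  9.980000e-01  1.264815e+03]
 [ 0.000000e+00  0.000000e+00  0.000000e+00  1.000000e+00]] {'fovy': 48.322038271274636, 'cx': 253.2551651063427, 'cy': 197.5876120176132}
side dict_keys(['img', 'range_z', 'fovy', 'cx', 'cy', 'cam_to_world']) 45.489826607792466 252.98142964753313 194.39888278621135 [[ 9.45000e-01  2.27000e-01 -2.35000e-01  3.43363e+02]
 [-3.26000e-01  6.72000e-01 -6.65000e-01 -6.88180e+02]
 [ 7.00000e-03  7.05000e-01  7.09000e-01  8.25669e+02]
 [ 0.00000e+00  0.00000e+00  0.00000e+00  1.00000e+00]] {'fovy': 45.489826607792466, 'cx': 252.98142964753313, 'cy': 194.39888278621135}
```

View pics/top0.png

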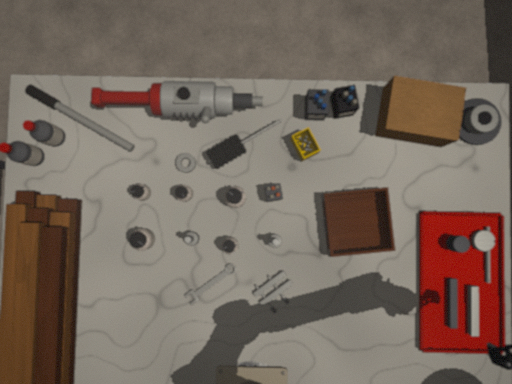

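View pics/side0.png

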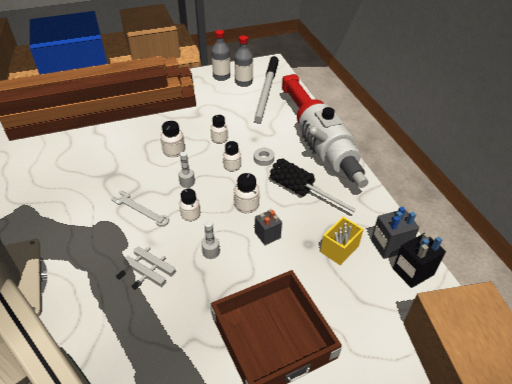

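```bash
cat >> h.py <<'E'
def cloud(d):
    f=192/np.tan(np.radians(d['fovy'])/2); v,u=np.mgrid[:384,:512]; z=d['range_z']
    p=np.stack([(u-d['cx'])*z/f,-(v-d['cy'])*z/f,-z,np.ones_like(z)],-1)@np.array(d['cam_to_world']).T
    p=p[...,:3]; p[z<=0]=np.nan; return p
def blobs(d,lo=25,hi=120,show=True):
    "connected regions above lo; top-layer centroid, height"
    p=cloud(d); m=((p[...,2]>lo)&(p[...,2]<hi)&(p[...,0]>380)&(p[...,0]<850)&(abs(p[...,1])<480)).astype(np.uint8)
    n,l,st,c=cv2.connectedComponentsWithStats(m,connectivity=4); out=[]
    for i in range(1,n):
        if not 8<st[i,4]<4000: continue
        q=p[l==i]; h=np.percentile(q[:,2],95); t=q[q[:,2]>h-6]
        out.append((np.r_[(t.min(0)+t.max(0))[:2]/2,h,np.ptp(t,0)[:2],st[i,4]],c[i]))
    return out
E
python3 - <<'E'
from h import *
np.set_printoptions(suppress=True,precision=1)
D={}
for n in('top','side'):
    d=D[n]=dict(np.load(f'/tmp/{n}0.npz')); p=cloud(d)
    print(n,'bench z',np.nanpercentile(p[...,2],[5,20,50]))
    for b,c in blobs(d): print(b,c)
    k=(p[...,2]>46)&(p[...,2]<60)&(p[...,0]>400)&(p[...,0]<640)&(p[...,1]<-200)&(p[...,1]>-440)
    q=p[k]; r=cv2.minAreaRect(q[:,:2].astype(np.float32)); print('box',r,np.median(q[:,2]),len(q))
E
python3 - <<'E'
import cv2
a=cv2.imread('pics/top0.png')[170:270,110:310]; b=cv2.imread('pics/side0.png')[100:270,140:300]
a=cv2.resize(a,None,fx=3.5,fy=3.5,interpolation=2);cv2.imwrite('pics/c1.png',a)
b=cv2.resize(b,None,fx=3.5,fy=3.5,interpolation=2);cv2.imwrite('pics/c2.png',b)
E
```

```text
top bench z [-752.4 -739.3    1.6]
[ 827.9  191.8  109.9   44.1  145.9 1687. ] [181.4 107.3]
[ 841.8 -179.   114.2   15.1   17.1  345. ] [316.7 110.7]
[ 848.3 -268.7   99.5    3.3   10.8  257. ] [346.  109.4]
[ 805.3 -416.8  115.1   89.4  126.1 1864. ] [406.6 121.4]
[720.4  84.7  62.8  81.6  99.2 891. ] [231.6 148. ]
[760.  419.8  32.5  74.8 119.9 249. ] [112.  136.3]
[ 745.4 -143.4   64.8   87.9   80.1  277. ] [305.6 142.7]
[ 756.8 -140.4   73.7   11.9    7.8   16. ] [305.4 138.6]
[ 736.8 -147.9   74.1   21.9   10.2   30. ] [307.7 146.2]
[605.4 -53.4  75.   34.1  30.9 274. ] [273.4 191.8]
[598.4 329.   78.6  31.1  31.5 252. ] [140.1 191.6]
[598.2 204.6  78.4  31.2  33.5 235. ] [183.3 192.6]
[589.5  55.7  92.   41.9  44.3 381. ] [234.8 196.5]
[ 525.7 -297.6   59.   197.5  201.6 1111. ] [360.2 222.3]
[461.6 319.7  91.8  44.   44.1 431. ] [141.3 239.1]
[467.7 178.3 103.7  16.4  13.6 156. ] [191.4 238.1]
[466.3 -60.4 103.1  13.8  13.9 150. ] [274.4 240.4]
[450.   67.   78.   32.9  33.1 230. ] [229.6 245.1]
box ((525.4129638671875, -296.92584228515625), (180.47894287109375, 186.091995239
[... 330 characters left out ...]
353. ] [230.9 153.4]
[466.4 178.7  99.1  16.4  15.2 290. ] [184.5 168.6]
[ 716.5   83.3   60.    71.7   98.3 1058. ] [298.  179.1]
[588.4  56.9  88.7  43.6  45.  707. ] [245.8 190.4]
[447.9  68.9  75.   34.   35.7 438. ] [188.1 202.2]
[603.7 -51.6  72.8  37.1  33.6 569. ] [267.3 223.5]
[ 840.8 -177.9  109.4   17.5   21.2  827. ] [387.  231.6]
[ 745.3 -141.6   63.2   89.6   83.   955. ] [341.5 236.8]
[464.5 -60.   99.4  16.9  16.1 374. ] [209.  238.8]
[ 846.8 -267.4   95.7    4.2   10.4  755. ] [410.  260.4]
[ 524.1 -294.1   55.3  199.5  198.6 3218. ] [276.4 327.9]
box ((524.1654052734375, -295.3385009765625), (181.64584350585938, 183.82984924316406), 6.695261478424072) 53.26467098456567 1900
```

View pics/c2.png

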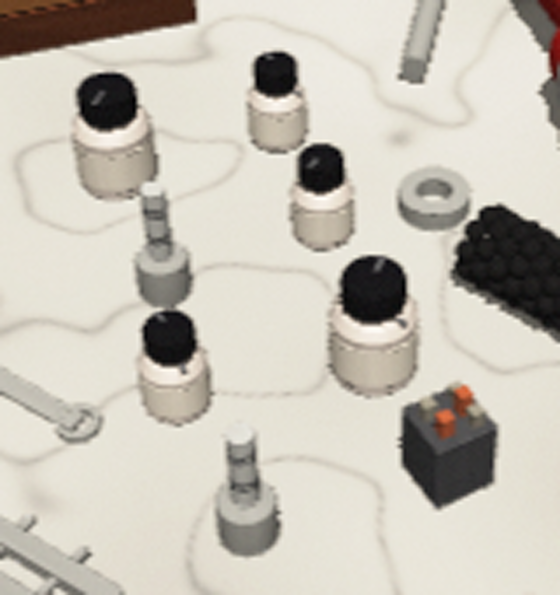

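```bash
cat > pack.py <<'E'
import numpy as np
from scipy.optimize import minimize
names=['S1','S2','S3','L1','L2','P1','P2']; r=np.array([24,24,24,31,31,20,20.]); cap=np.array([17,17,17,22,22,9,9.]); H=[74]*3+[88]*2+[100]*2
tip=[56]*3+[67]*2+[76]*2; rel=[46]*3+[57]*2+[32]*2
I,J=np.triu_indices(7,1); rng=np.random.default_rng(0)
def con(v):
    p=v[:14].reshape(7,2);t=v[14]
    return np.r_[np.hypot(*(p[I]-p[J]).T)-r[I]-r[J]-t, 82-r-t-p[:,0],82-r-t+p[:,0],83-r-t-p[:,1],83-r-t+p[:,1]]
def fing(i,p,a,w):
    c,s=np.cos(a),np.sin(a); best=99
    for j in range(i):
        if H[j]<tip[i]: continue
        d=p[j]-p[i]; y=abs(c*d[0]+s*d[1]); z=abs(-s*d[0]+c*d[1])
        best=min(best,np.hypot(max(w/2-y,y-w/2-14.5,0),max(z-11,0))-cap[j])
    return best
sols=[]
for k in range(400):
    s=minimize(lambda v:-v[14],np.r_[rng.uniform(-50,50,14),0],constraints={'type':'ineq','fun':con},method='SLSQP',options={'maxiter':300})
    if s.success and s.x[14]>2:
        p=s.x[:14].reshape(7,2)
        A=np.radians(np.arange(0,180,5)); F=np.array([[fing(i,p,a,rel[i]) for a in A] for i in range(7)])
        sols.append((round(s.x[14],2),F.max(1).min(),p,F))
print(len(sols),max(x[0] for x in sols))
for s in sorted(sols,key=lambda x:-x[0]-0.1*min(x[1],15))[:4]:
    print(s[0],round(s[1],1)); 
    for i in range(7): print(names[i],s[2][i].round(1),'ok yaws>4:',[int(5*k) for k in range(36) if s[3][i][k]>4][::1] if i>0 else 'any')
E
python3 pack.py
```

```text
398 7.39
7.39 27.7
S1 [-20.1 -51.6] ok yaws>4: any
S2 [21.  51.6] ok yaws>4: [0, 5, 10, 15, 20, 25, 30, 35, 40, 45, 50, 55, 60, 65, 70, 75, 80, 85, 90, 95, 100, 105, 110, 115, 120, 125, 130, 135, 140, 145, 150, 155, 160, 165, 170, 175]
S3 [0.3 0.3] ok yaws>4: [0, 5, 10, 15, 20, 25, 30, 35, 105, 110, 115, 120, 125, 130, 135, 140, 145, 150, 155, 160, 165, 170, 175]
L1 [ 43.6 -44.6] ok yaws>4: [5, 30, 35, 40, 45, 50, 55, 60, 65, 70, 75, 80, 85, 90, 95, 100, 105]
L2 [-43.6  44.6] ok yaws>4: [0, 5, 10, 15, 25, 30, 35, 40, 45, 50, 55, 60, 65, 70, 75, 80, 85, 90, 95, 100, 105, 165]
P1 [-53.9 -12.9] ok yaws>4: [0, 5, 10, 15, 20, 25, 30, 35, 40, 45, 50, 55, 65, 70, 75, 80, 85, 90, 95, 105, 110, 115, 120, 125, 130, 135, 140, 145, 150, 155, 160, 165, 170, 175]
P2 [54.6 12.7] ok yaws>4: [0, 5, 10, 15, 20, 25, 30, 35, 40, 45, 50, 55, 65, 70, 75, 80, 85, 90, 95, 105, 110, 115, 120, 125, 130, 135, 140, 145, 150, 155, 160, 165, 170, 175]
7.39 27.7
S1 [ 0.3 -0.3] ok yaws>4: any
S2 [ 21.  -51.6] ok yaws>4: [0, 5, 10, 15, 20, 25, 30, 35, 40, 45, 50, 55, 60, 65, 70, 75, 145, 150, 155, 160, 165, 170, 175
[... 1826 characters left out ...]
75]
S3 [-21.  -51.6] ok yaws>4: [0, 5, 10, 15, 20, 25, 30, 35, 105, 110, 115, 120, 125, 130, 135, 140, 145, 150, 155, 160, 165, 170, 175]
L1 [ 43.6 -44.6] ok yaws>4: [0, 5, 10, 15, 25, 30, 35, 40, 45, 50, 55, 60, 65, 70, 75, 80, 85, 90, 95, 100, 105, 165]
L2 [-43.6  44.6] ok yaws>4: [35, 40, 45, 50, 55, 60, 65, 70, 75, 80, 85, 90, 95, 100, 105]
P1 [-54.6 -12.7] ok yaws>4: [0, 5, 10, 15, 20, 25, 30, 35, 40, 45, 50, 55, 65, 70, 75, 80, 85, 90, 95, 105, 110, 115, 120, 125, 130, 135, 140, 145, 150, 155, 160, 165, 170, 175]
P2 [54.4 12.8] ok yaws>4: [0, 5, 10, 15, 20, 25, 30, 35, 40, 45, 50, 55, 65, 70, 75, 80, 85, 90, 95, 105, 110, 115, 120, 125, 130, 135, 140, 145, 150, 155, 160, 165, 170, 175]
```

jog_arm:
  series:
    - [[10,0,0],[0,0,0],-1]
    - [[10,0,0],[0,0,0],-1]

```text
clock: 0.35
eef_pos: [260.0, -595.3, 255.8]
tool_rot: [-1.372, 1.57, 1.826]
force: [-0.7, -0.1, -0.7]
width: 85.6
```

```bash
python3 - <<'E'
from h import *
from scipy.spatial.transform import Rotation as R
s=read_state(); print(np.round(s['qpos'],3)); print(R.from_euler('xyz',s['tool_rot']).as_matrix().round(3), s['eef_pos'])
E
```

```text
[ 1.037  0.632  0.135  1.52  -0.095  0.997 -0.316]
[[-0.     0.057 -0.998]
 [ 0.001 -0.998 -0.057]
 [-1.    -0.001  0.   ]] [ 259.98677635 -595.34958536  255.77584863]
```

```bash
cat >> h.py <<'E'
from scipy.spatial.transform import Rotation as R
BOX=np.array([524.8,-296.]); BY=np.radians(6.9)
def slot(x,y): return BOX+[x*np.cos(BY)-y*np.sin(BY),x*np.sin(BY)+y*np.cos(BY)]
def st():
    s=read_state(); M=R.from_euler('xyz',s['tool_rot']).as_matrix()
    psi=np.degrees(np.arctan2(M[1,1],M[0,1]))
    tilt=np.degrees(np.arccos(min(1,-M[2,0])))
    print('t%.1f'%s['clock'],'tcp',np.round(s['eef_pos'],1),'psi %.1f tilt %.2f w %.1f'%(psi,tilt,s['width']),'F',np.round(s['force'],1),'Tz',np.round(s['torque'],3),'q',np.round(s['qpos'],2)); return s,M
def go(x,y,z,psi=None):
    "shift to (x,y,z) in tool axes now; rotation to psi (deg) after"
    s,M=st(); d=M.T@(np.array([x,y,z])-s['eef_pos']); n=int(np.ceil(np.linalg.norm(d)/60))
    print('shift',d.round(1),'rows',n,'each',(d/n).round(1))
def look(tag,ts=(('top'),('side'))):
    for n in ts:
        for b,c in blobs(grab(n,n+tag)):
            if b[5]<800 and b[0]<640 and not(-200<b[1]<-400): print(n,b.round(1)[:5])
E
python3 -c "
from h import *
go(597.5,204.5,200)
for n,p in dict(S1=(-20,-52),S2=(21,52),S3=(0,0),L1=(44,-45),L2=(-44,45),P1=(-54,-13),P2=(54.5,12.8)).items(): print(n,slot(*p).round(1))"
```

```text
t0.3 tcp [ 260.  -595.3  255.8] psi -86.7 tilt 0.06 w 85.6 F [-0.7 -0.1 -0.7] Tz [-0.035 -0.03  -0.037] q [ 1.04  0.63  0.14  1.52 -0.1   1.   -0.32]
shift [  56.6 -779.3 -382.4] rows 15 each [  3.8 -52.  -25.5]
S1 [ 511.2 -350. ]
S2 [ 539.4 -241.9]
S3 [ 524.8 -296. ]
L1 [ 573.9 -335.4]
L2 [ 475.7 -256.6]
P1 [ 472.8 -315.4]
P2 [ 577.4 -276.7]
```

jog_arm:
  series:
    - [[0,0,0],[3.5,-48.5,-24],-1]
    - [[0,0,0],[3.5,-48.5,-24],-1]
    - [[0,0,0],[3.5,-48.5,-24],-1]
    - [[0,0,0],[3.5,-48.5,-24],-1]
    - [[0,0,0],[3.5,-48.5,-24],-1]
    - [[0,0,0],[3.5,-48.5,-24],-1]
    - [[0,0,0],[3.5,-48.5,-24],-1]
    - [[0,0,0],[3.5,-48.5,-24],-1]

```text
clock: 1.35
eef_pos: [427.9, -194.7, 228.1]
tool_rot: [-2.56, 1.571, 0.645]
force: [0.8, -0.3, 0.2]
width: 85.5
```

jog_arm:
  series:
    - [[0,0,0],[3.5,-48.5,-24],-1]
    - [[0,0,0],[3.5,-48.5,-24],-1]
    - [[0,0,0],[3.5,-48.5,-24],-1]
    - [[0,0,0],[3.5,-48.5,-24],-1]
    - [[0,0,0],[3.5,-48.5,-24],-1]
    - [[0,0,0],[3.5,-48.5,-24],-1]
    - [[0,0,0],[3.5,-48.5,-24],-1]
    - [[0,0,0],[3.5,-48.5,-24],-1]

```text
clock: 2.35
eef_pos: [595.1, 204.5, 199.8]
tool_rot: [0.636, 1.57, -2.443]
force: [1.2, -0.2, -0.2]
width: 85.4
```

```bash
python3 -c "
from h import *
go(597.5,204.5,200)"
```

```text
t2.4 tcp [595.1 204.5 199.8] psi -86.4 tilt 0.04 w 85.4 F [ 1.2 -0.2 -0.2] Tz [ 0.    -0.042  0.042] q [-0.45  0.66  0.13  1.64 -0.1   0.85 -1.79]
shift [-0.2  0.1 -2.4] rows 1 each [-0.2  0.1 -2.4]
```

jog_arm:
  series:
    - [[-10,0,0],[0,0,-2.5],-1]
    - [[-10,0,0],[0,0,0],-1]
    - [[-10,0,0],[0,0,0],-1]
    - [[-10,0,0],[0,0,0],-1]
    - [[-10,0,0],[0,0,0],-1]
    - [[-10,0,0],[0,0,0],-1]
    - [[-10,0,0],[0,0,0],-1]
    - [[-10,0,0],[0,0,0],-1]

```text
clock: 3.35
eef_pos: [597.0, 202.8, 199.8]
tool_rot: [-1.049, 1.57, -2.726]
force: [0.2, -1.0, 0.3]
width: 85.1
```

jog_arm:
  series:
    - [[-10,0,0],[0,0,0],-1]
    - [[-10,0,0],[0,0,0],-1]
    - [[-10,0,0],[0,0,0],-1]
    - [[-10,0,0],[0,0,0],-1]
    - [[-10,0,0],[0,0,0],-1]
    - [[-10,0,0],[0,0,0],-1]
    - [[-10,0,0],[0,0,0],-1]
    - [[-10,0,0],[0,0,0],-1]

```text
clock: 4.35
eef_pos: [597.1, 202.7, 199.8]
tool_rot: [-2.332, 1.57, -2.613]
force: [0.4, 0.5, 0.0]
width: 85.4
```

jog_arm:
  series:
    - [[-10,0,0],[0,0,0],-1]
    - [[-10,0,0],[0,0,0],-1]
    - [[-10,0,0],[0,0,0],-1]
    - [[-10,0,0],[0,0,0],-1]
    - [[-10,0,0],[0,0,0],-1]
    - [[-10,0,0],[0,0,0],-1]
    - [[-10,0,0],[0,0,0],-1]

```text
clock: 5.22
eef_pos: [597.1, 202.6, 199.8]
tool_rot: [2.798, 1.57, -2.545]
force: [-0.6, -0.0, 0.2]
width: 85.2
```

```bash
python3 -c "
from h import *
look('1')
go(597.5,204.5,78)"
```

```text
top [605.1 -54.8  76.6  34.   28. ]
top [589.3  55.7  92.5  41.5  44.3]
top [461.6 319.6  91.9  43.8  44. ]
side [596.3 331.3  74.8  33.9  37.1]
side [460.4 318.8  88.6  44.2  48.6]
side [595.7 205.   75.2  32.6  35.5]
side [466.5 177.7  99.5  16.6  19.2]
side [588.9  57.2  88.8  44.9  44.1]
side [448.1  68.7  75.   33.4  33.4]
side [603.5 -52.2  72.8  37.4  34.7]
side [464.6 -58.8  99.6  15.8  19. ]
t5.3 tcp [597.1 202.6 199.5] psi 143.6 tilt 0.08 w 85.5 F [-0.5  0.2 -0.2] Tz [ 0.009 -0.011  0.015] q [ 0.15  0.84 -0.96  1.61  0.75  1.09  1.5 ]
shift [121.5   0.7   1.9] rows 3 each [40.5  0.2  0.6]
```

jog_arm:
  series:
    - [[0,0,0],[40,0.5,2],-1]
    - [[0,0,0],[40,0,0],-1]
    - [[0,0,0],[30,0,0],-1]
    - [[0,0,0],[11.5,0,0],-1]
    - [[0,0,0],[0,0,0],0.2]
    - [[0,0,0],[0,0,0],1]
    - [[0,0,0],[0,0,0],1]
    - [[0,0,0],[0,0,0],1]

```text
clock: 6.32
eef_pos: [598.5, 205.8, 80.3]
tool_rot: [-0.312, 1.569, 0.623]
force: [-0.7, 0.1, 6.5]
width: 32.0
```

jog_arm:
  series:
    - [[0,0,0],[0,0,0],1]
    - [[0,0,0],[0,0,0],1]

```text
clock: 6.58
eef_pos: [598.5, 205.8, 80.4]
tool_rot: [-0.347, 1.569, 0.588]
force: [-2.4, 0.4, 7.1]
width: 32.1
```

```bash
python3 -c "
from h import *
st()
d=grab('side','s2'); cv2.imwrite('pics/c3.png',cv2.resize(cv2.imread('pics/sides2.png')[90:220,150:320],None,fx=4,fy=4,interpolation=2))"
```

```text
t6.6 tcp [598.5 205.8  80.4] psi 143.6 tilt 0.12 w 32.1 F [-2.4  0.4  7.1] Tz [ 0.047  0.208 -0.034] q [ 0.1   0.98 -0.84  1.68  0.9   0.91  1.38][ WARN:0@1.176] global loadsave.cpp:275 findDecoder imread_('pics/sides2.png'): can't open/read file: check file path/integrity
Traceback (most recent call last):
TypeError: 'NoneType' object is not subscriptable
```

jog_arm:
  series:
    - [[0,0,0],[0,0,0],-0.1]
    - [[0,0,0],[0,0,0],-0.1]
    - [[0,0,0],[-5,0,0],-0.1]
    - [[0,0,0],[0,0,0],1]
    - [[0,0,0],[0,0,0],1]
    - [[0,0,0],[0,0,0],1]
    - [[0,0,0],[0,0,0],1]

```text
clock: 7.5
eef_pos: [598.2, 205.6, 84.6]
tool_rot: [-0.089, 1.57, 0.847]
force: [-1.0, 0.2, 5.7]
width: 32.0
```

```bash
python3 -c "
from h import *
st()
d=grab('side','s2'); cv2.imwrite('pics/c3.png',cv2.resize(cv2.imread('pics/s2.png')[90:220,150:320],None,fx=4,fy=4,interpolation=2))"
```

```text
t7.5 tcp [598.2 205.6  84.6] psi 143.6 tilt 0.06 w 32.0 F [-1.   0.2  5.7] Tz [-0.06   0.229  0.018] q [ 0.1   0.97 -0.85  1.68  0.89  0.92  1.39]
```

View pics/c3.png

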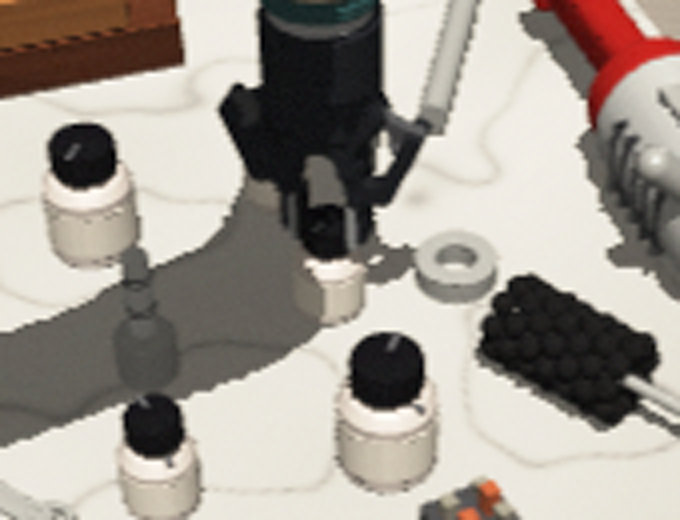

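jog_arm:
  series:
    - [[10,0,0],[-1,0,0],1]
    - [[10,0,0],[0,0,0],1]
    - [[10,0,0],[0,0,0],1]
    - [[10,0,0],[0,0,0],1]
    - [[10,0,0],[0,0,0],1]
    - [[10,0,0],[0,0,0],1]
    - [[10,0,0],[0,0,0],1]
    - [[10,0,0],[0,0,0],1]

```text
clock: 8.55
eef_pos: [598.8, 205.5, 84.9]
tool_rot: [1.124, 1.569, 0.657]
force: [1.7, 1.1, -0.9]
width: 31.8
```

```bash
python3 -c "
from h import *
st()"
```

```text
t8.6 tcp [598.8 205.5  84.9] psi 63.3 tilt 0.11 w 31.8 F [ 1.7  1.1 -0.9] Tz [ 0.133 -0.295  0.025] q [-0.07  0.87 -0.52  1.69  0.6   0.75  0.22]
```

jog_arm:
  series:
    - [[10,0,0],[0,0,0],1]
    - [[10,0,0],[0,0,0],1]
    - [[10,0,0],[0,0,0],1]
    - [[10,0,0],[0,0,0],1]
    - [[10,0,0],[0,0,0],1]
    - [[10,0,0],[0,0,0],1]
    - [[10,0,0],[0,0,0],1]
    - [[10,0,0],[0,0,0],1]

```text
clock: 9.55
eef_pos: [598.9, 204.2, 84.9]
tool_rot: [1.424, 1.569, -0.439]
force: [0.8, -1.0, 0.5]
width: 31.7
```

```bash
python3 -c "
from h import *
st()"
```

```text
t9.6 tcp [598.9 204.2  84.9] psi -16.8 tilt 0.09 w 31.7 F [ 0.8 -1.   0.5] Tz [-0.344 -0.295  0.01 ] q [-0.28  0.82 -0.16  1.69  0.2   0.64 -0.84]
```

jog_arm:
  series:
    - [[10,0,0],[0,0,0],1]
    - [[10,0,0],[0,0,0],1]
    - [[10,0,0],[0,0,0],1]
    - [[10,0,0],[0,0,0],1]
    - [[10,0,0],[0,0,0],1]
    - [[10,0,0],[0,0,0],1]
    - [[10,0,0],[0,0,0],1]
    - [[10,0,0],[0,0,0],1]

```text
clock: 10.55
eef_pos: [596.9, 205.4, 84.8]
tool_rot: [-0.131, 1.568, 2.894]
force: [-1.5, 2.3, 2.5]
width: 31.7
```

jog_arm:
  series:
    - [[10,0,0],[0,0,0],1]
    - [[0,0,0],[0,0,0],1]

```text
clock: 10.8
eef_pos: [597.2, 206.2, 84.8]
tool_rot: [-0.153, 1.569, 2.706]
force: [-2.2, 2.7, 3.9]
width: 31.9
```

```bash
python3 -c "
from h import *
st()
d=grab('side','s3'); cv2.imwrite('pics/c4.png',cv2.resize(cv2.imread('pics/s3.png')[110:200,190:280],None,fx=5,fy=5,interpolation=2))"
```

```text
t10.8 tcp [597.2 206.2  84.8] psi -106.2 tilt 0.09 w 31.9 F [-2.2  2.7  3.9] Tz [0.626 0.461 0.03 ] q [-0.53  0.83  0.26  1.7  -0.32  0.65 -1.95]
```

View pics/c4.png

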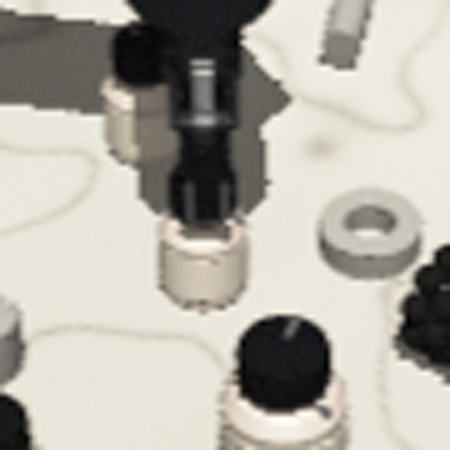

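jog_arm:
  series:
    - [[0,0,0],[-10,0,0],1]
    - [[0,0,0],[-40,0,0],1]
    - [[0,0,0],[-50,0,0],1]
    - [[0,0,0],[-30,0,0],1]

```text
clock: 11.35
eef_pos: [599.4, 203.8, 217.4]
tool_rot: [-2.954, 1.567, -0.099]
force: [0.0, -0.1, -4.1]
width: 31.6
```

```bash
python3 -c "
from h import *
go(524.8,-296,214)"
```

```text
t11.3 tcp [599.4 203.8 217.4] psi -106.4 tilt 0.20 w 31.6 F [ 0.  -0.1 -4.1] Tz [ 0.046 -0.041  0.017] q [-0.57  0.66  0.33  1.62 -0.26  0.9  -2.  ]
shift [  3.3 500.5 -69.4] rows 9 each [ 0.4 55.6 -7.7]
```

jog_arm:
  series:
    - [[0,0,0],[0,30,-4],1]
    - [[0,0,0],[0,55,-7.5],1]
    - [[0,0,0],[0,55,-7.5],1]
    - [[0,0,0],[0,55,-7.5],1]
    - [[0,0,0],[0,55,-7.5],1]
    - [[0,0,0],[0,55,-7.5],1]
    - [[0,0,0],[0,55,-7.5],1]
    - [[0,0,0],[0,55,-7.5],1]

```text
clock: 12.35
eef_pos: [534.2, -211.9, 215.0]
tool_rot: [1.901, 1.57, -1.526]
force: [0.9, 0.2, -3.0]
width: 31.5
```

jog_arm:
  series:
    - [[0,0,0],[0,55,-7.5],1]
    - [[0,0,0],[0,30.5,-5.5],1]
    - [[0,0,0],[0,0,0],1]
    - [[0,0,0],[0,0,0],1]

```text
clock: 12.85
eef_pos: [523.0, -294.4, 214.6]
tool_rot: [-0.663, 1.57, 2.193]
force: [-0.1, -0.1, -3.8]
width: 31.6
```

```bash
python3 -c "
from h import *
go(524.8,-296,94)
d=grab('side','s4'); p=cloud(d); k=(p[...,2]>46)&(p[...,2]<60)&(p[...,0]>400)&(p[...,0]<640)&(p[...,1]<-190)&(p[...,1]>-440); print(cv2.minAreaRect(p[k][:,:2].astype('f')))
cv2.imwrite('pics/c5.png',cv2.resize(d['img'][170:384,180:400,::-1],None,fx=2.7,fy=2.7,interpolation=2))"
```

```text
t12.8 tcp [ 523.  -294.4  214.6] psi -106.4 tilt 0.06 w 31.6 F [-0.1 -0.1 -3.8] Tz [0.106 0.022 0.046] q [ 0.29  0.62  0.29  1.71 -0.23  0.84 -1.18]
shift [120.6   1.1  -2.2] rows 3 each [40.2  0.4 -0.7]
((524.3624877929688, -295.212646484375), (182.10519409179688, 185.61941528320312), 6.508913040161133)
```

View pics/c5.png

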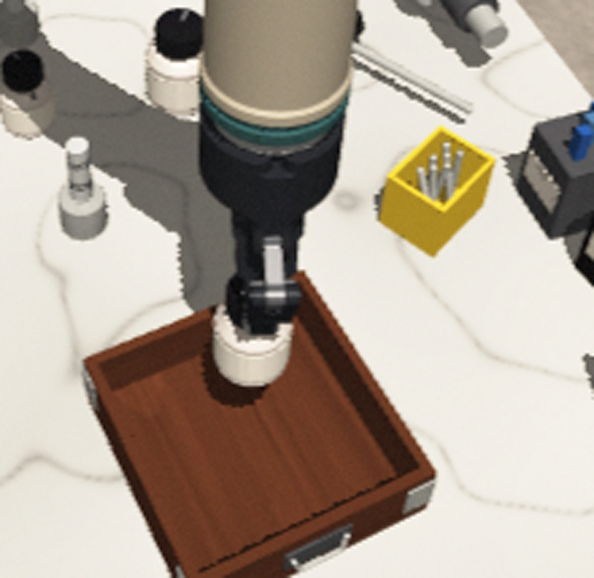

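jog_arm:
  series:
    - [[0,0,0],[45,1,-2],1]
    - [[0,0,0],[45,0,0],1]
    - [[0,0,0],[22,0,0],1]
    - [[0,0,0],[7,0,0],1]
    - [[0,0,0],[1,0,0],1]
    - [[0,0,0],[1,0,0],1]
    - [[0,0,0],[0,0,0],1]

```text
clock: 13.78
eef_pos: [525.6, -296.6, 94.8]
tool_rot: [2.979, 1.569, -0.449]
force: [-0.2, -0.8, -3.0]
width: 31.5
```

```bash
python3 -c "
from h import *
st()"
```

```text
t13.8 tcp [ 525.6 -296.6   94.8] psi -106.4 tilt 0.10 w 31.5 F [-0.2 -0.8 -3. ] Tz [ 0.011 -0.026  0.009] q [ 0.33  0.78  0.23  1.78 -0.28  0.6  -1.13]
```

jog_arm:
  series:
    - [[0,0,0],[1,0,0],1]
    - [[0,0,0],[1,0,0],1]
    - [[0,0,0],[0,0,0],1]

```text
clock: 14.15
eef_pos: [525.5, -296.8, 92.6]
tool_rot: [2.937, 1.569, -0.491]
force: [-0.4, 0.3, 3.1]
width: 31.5
```

jog_arm:
  series:
    - [[0,0,0],[0.5,0,0],1]
    - [[0,0,0],[0.5,0,0],1]

```text
clock: 14.4
eef_pos: [525.5, -297.1, 92.5]
tool_rot: [2.913, 1.569, -0.516]
force: [-2.3, -0.8, 13.2]
width: 31.6
```

jog_arm:
  series:
    - [[0,0,0],[-1,0,0],1]
    - [[0,0,0],[0,0,0],-0.2]
    - [[0,0,0],[0,0,0],-0.2]
    - [[0,0,0],[-5,0,0],-0.2]
    - [[0,0,0],[-30,0,0],-0.2]
    - [[0,0,0],[-40,0,0],-1]
    - [[0,0,0],[-40,0,0],-1]
    - [[0,0,0],[0,0,0],-1]

```text
clock: 15.4
eef_pos: [526.9, -297.6, 210.4]
tool_rot: [2.933, 1.564, -0.495]
force: [0.2, 0.0, -0.4]
width: 85.1
```

```bash
python3 -c "
from h import *
look('5')
go(448.5,68.5,205)"
```

```text
top [605.3 -53.4  76.   34.1  31. ]
top [598.3 329.2  77.9  31.1  32.6]
top [589.2  57.1  92.4  41.7  41.7]
top [ 517.1 -298.4   86.5   19.3   33.1]
top [461.6 318.9  91.6  43.9  43.9]
top [467.8 178.3 102.3  16.5  13.9]
top [466.3 -60.3 103.   13.6  13.8]
top [449.8  68.3  77.9  33.3  30.7]
top [ 464.8 -387.5   41.8    8.4    2.5]
side [595.7 332.1  74.5  32.8  39.2]
side [460.4 320.7  88.8  43.8  48.6]
side [466.8 178.4  99.1  15.9  18.3]
side [588.3  56.6  89.2  45.   44.3]
side [448.1  69.9  75.   33.1  36.6]
side [576.6 -36.2  54.8   0.8   2.3]
side [464.9 -58.8  99.6  16.2  17.5]
side [ 521.4 -297.9   83.1   34.6   34.9]
t15.5 tcp [ 525.  -296.1  207.1] psi -106.4 tilt 0.03 w 85.3 F [-0.3  0.1 -0.9] Tz [ 0.001 -0.026  0.022] q [ 0.29  0.63  0.29  1.71 -0.23  0.83 -1.18]
shift [   2.  -328.2  176.3] rows 7 each [  0.3 -46.9  25.2]
```

jog_arm:
  series:
    - [[0,0,0],[0,-47,25],-1]
    - [[0,0,0],[0,-47,25],-1]
    - [[0,0,0],[0,-47,25],-1]
    - [[0,0,0],[0,-47,25],-1]
    - [[0,0,0],[0,-47,25],-1]
    - [[0,0,0],[0,-47,25],-1]
    - [[0,0,0],[0,-46,26],-1]
    - [[-10,0,0],[0,0,0],-1]

```text
clock: 16.5
eef_pos: [446.4, 73.6, 205.4]
tool_rot: [-0.111, 1.567, 2.933]
force: [-0.7, -1.3, -0.1]
width: 85.6
```

jog_arm:
  series:
    - [[-10,0,0],[0,0,0],-1]
    - [[-10,0,0],[0,0,0],-1]
    - [[-10,0,0],[0,0,0],-1]
    - [[-10,0,0],[0,0,0],-1]
    - [[-10,0,0],[0,0,0],-1]
    - [[-10,0,0],[0,0,0],-1]
    - [[-10,0,0],[0,0,0],-1]
    - [[-10,0,0],[0,0,0],-1]

```text
clock: 17.5
eef_pos: [447.9, 67.9, 205.7]
tool_rot: [-1.219, 1.568, -3.07]
force: [-0.1, 0.3, -1.1]
width: 85.5
```

jog_arm:
  series:
    - [[-10,0,0],[0,0,0],-1]
    - [[-10,0,0],[0,0,0],-1]
    - [[-10,0,0],[0,0,0],-1]
    - [[-10,0,0],[0,0,0],-1]
    - [[-10,0,0],[0,0,0],-1]
    - [[-10,0,0],[0,0,0],-1]
    - [[-10,0,0],[0,0,0],-1]
    - [[-10,0,0],[0,0,0],-1]

```text
clock: 18.5
eef_pos: [447.9, 67.9, 205.8]
tool_rot: [-2.783, 1.568, 3.045]
force: [-0.2, 0.1, -0.6]
width: 85.2
```

jog_arm:
  series:
    - [[-10,0,0],[0,0,0],-1]
    - [[-10,0,0],[0,0,0],-1]
    - [[-10,0,0],[0,0,0],-1]
    - [[-10,0,0],[0,0,0],-1]
    - [[-10,0,0],[0,0,0],-1]
    - [[-10,0,0],[0,0,0],-1]
    - [[-10,0,0],[0,0,0],-1]

```text
clock: 19.38
eef_pos: [447.9, 67.9, 205.9]
tool_rot: [2.165, 1.568, 2.932]
force: [0.2, 0.3, -0.3]
width: 85.5
```

```bash
python3 -c "
from h import *
look('6')
go(449,68.5,83)"
```

```text
top [605.3 -52.1  76.3  34.1  33.9]
top [598.5 329.5  77.9  31.3  32. ]
top [589.3  57.   92.6  41.6  41.5]
top [ 521.4 -298.1   86.5   33.1   33.4]
top [462.9 319.5  91.7  41.5  44. ]
top [467.8 178.4 102.3  16.4  14.9]
top [466.1 -60.4 101.8  13.9  13.9]
side [597.  330.   74.5  33.5  38.3]
side [452.7 302.9  77.9  18.7  10.7]
side [466.4 179.6  98.9  16.2  15.5]
side [588.2  56.8  88.8  45.1  45.2]
side [448.   68.2  74.7  34.   34.6]
side [603.7 -52.2  73.3  37.8  34.1]
side [464.5 -59.7  99.7  16.8  16.1]
side [ 521.3 -298.2   83.    34.8   34.6]
t19.5 tcp [448.   67.9 205.7] psi 133.6 tilt 0.18 w 85.4 F [ 0.5  0.6 -0.6] Tz [-0.005 -0.009 -0.004] q [ 0.4   0.56 -0.88  2.08  0.62  0.78  1.45]
shift [122.7  -0.6   1.3] rows 3 each [40.9 -0.2  0.4]
```

jog_arm:
  series:
    - [[0,0,0],[45,-0.5,1.5],-1]
    - [[0,0,0],[40,0,0],-1]
    - [[0,0,0],[28,0,0],-1]
    - [[0,0,0],[9,0,0],-1]
    - [[0,0,0],[0,0,0],0]
    - [[0,0,0],[0,0,0],1]
    - [[0,0,0],[0,0,0],1]
    - [[0,0,0],[-1,0,0],1]

```text
clock: 20.48
eef_pos: [450.6, 68.6, 86.4]
tool_rot: [-0.72, 1.57, 0.04]
force: [0.1, 0.4, -3.1]
width: 31.7
```

jog_arm:
  series:
    - [[0,0,0],[0,0,0],1]
    - [[10,0,0],[0,0,0],1]
    - [[10,0,0],[0,0,0],1]
    - [[10,0,0],[0,0,0],1]
    - [[10,0,0],[0,0,0],1]
    - [[10,0,0],[0,0,0],1]
    - [[10,0,0],[0,0,0],1]
    - [[10,0,0],[0,0,0],1]

```text
clock: 21.48
eef_pos: [450.9, 69.1, 86.1]
tool_rot: [0.958, 1.569, 0.491]
force: [0.5, 0.7, 0.2]
width: 31.3
```

jog_arm:
  series:
    - [[10,0,0],[0,0,0],1]
    - [[10,0,0],[0,0,0],1]
    - [[10,0,0],[0,0,0],1]
    - [[10,0,0],[0,0,0],1]
    - [[10,0,0],[0,0,0],1]
    - [[10,0,0],[0,0,0],1]
    - [[10,0,0],[0,0,0],1]
    - [[10,0,0],[0,0,0],1]

```text
clock: 22.48
eef_pos: [451.2, 68.8, 86.2]
tool_rot: [2.08, 1.569, 0.217]
force: [0.5, -0.3, -0.4]
width: 31.7
```

jog_arm:
  series:
    - [[10,0,0],[0,0,0],1]
    - [[10,0,0],[0,0,0],1]
    - [[10,0,0],[0,0,0],1]
    - [[10,0,0],[0,0,0],1]
    - [[10,0,0],[0,0,0],1]
    - [[10,0,0],[0,0,0],1]
    - [[10,0,0],[0,0,0],1]
    - [[10,0,0],[0,0,0],1]

```text
clock: 23.48
eef_pos: [449.0, 69.9, 86.0]
tool_rot: [-0.596, 1.567, 2.429]
force: [-2.0, 3.0, 4.7]
width: 31.6
```

jog_arm:
  series:
    - [[10,0,0],[0,0,0],1]
    - [[10,0,0],[0,0,0],1]
    - [[0,0,0],[0,0,0],1]

```text
clock: 23.85
eef_pos: [449.7, 70.4, 86.1]
tool_rot: [-0.611, 1.568, 2.072]
force: [-1.8, 2.9, 4.4]
width: 31.4
```

```bash
python3 -c "
from h import *
go(539.4,-241.9,215)"
```

```text
t23.9 tcp [449.7  70.4  86.1] psi -116.3 tilt 0.15 w 31.4 F [-1.8  2.9  4.4] Tz [0.921 0.332 0.094] q [-0.46  0.7   0.36  2.19 -0.7   0.37 -1.54]
shift [-129.8  240.2 -218.4] rows 6 each [-21.6  40.  -36.4]
```

jog_arm:
  series:
    - [[0,0,0],[-10,0,0],1]
    - [[0,0,0],[-60,0,0],1]
    - [[0,0,0],[-60,0,0],1]
    - [[0,0,0],[0,20,-18],1]
    - [[0,0,0],[0,40,-36.5],1]
    - [[0,0,0],[0,40,-36.5],1]
    - [[0,0,0],[0,40,-36.5],1]
    - [[0,0,0],[0,40,-36.5],1]

```text
clock: 24.85
eef_pos: [516.9, -167.6, 216.0]
tool_rot: [1.553, 1.57, -2.049]
force: [0.7, 0.7, -2.4]
width: 31.5
```

jog_arm:
  series:
    - [[0,0,0],[0,40,-36.5],1]
    - [[0,0,0],[0,20,-18],1]
    - [[-10,0,0],[0,0,0],1]
    - [[-10,0,0],[0,0,0],1]
    - [[-10,0,0],[0,0,0],1]
    - [[-10,0,0],[0,0,0],1]
    - [[-10,0,0],[0,0,0],1]
    - [[-10,0,0],[0,0,0],1]

```text
clock: 25.85
eef_pos: [538.3, -244.2, 215.8]
tool_rot: [0.142, 1.569, -2.408]
force: [0.4, 0.3, -3.1]
width: 31.5
```

jog_arm:
  series:
    - [[-10,0,0],[0,0,0],1]
    - [[0,0,0],[0,0,0],1]

```text
clock: 26.1
eef_pos: [538.5, -244.2, 215.9]
tool_rot: [-0.107, 1.57, -2.49]
force: [-0.1, -1.1, -3.2]
width: 31.4
```

```bash
python3 -c "
from h import *
go(539.4,-241.9,96)"
```

```text
t26.1 tcp [ 538.5 -244.2  215.9] psi -46.5 tilt 0.04 w 31.4 F [-0.1 -1.1 -3.2] Tz [-0.039  0.057 -0.022] q [ 0.22  0.6   0.25  1.74 -0.19  0.83 -0.26]
shift [119.9  -1.   -2.3] rows 2 each [59.9 -0.5 -1.2]
```

jog_arm:
  series:
    - [[0,0,0],[45,-1,-2.5],1]
    - [[0,0,0],[45,0,0],1]
    - [[0,0,0],[22,0,0],1]
    - [[0,0,0],[6,0,0],1]
    - [[0,0,0],[1,0,0],1]
    - [[0,0,0],[1,0,0],1]
    - [[0,0,0],[1,0,0],1]
    - [[0,0,0],[0,0,0],1]

```text
clock: 27.1
eef_pos: [540.6, -241.1, 95.3]
tool_rot: [2.066, 1.57, -0.315]
force: [0.1, 0.0, -3.3]
width: 31.2
```

jog_arm:
  series:
    - [[0,0,0],[1,0,0],1]
    - [[0,0,0],[0.5,0,0],1]
    - [[0,0,0],[0,0,0],1]

```text
clock: 27.48
eef_pos: [540.8, -241.3, 94.0]
tool_rot: [2.056, 1.569, -0.325]
force: [-0.9, 1.2, 3.6]
width: 31.5
```

jog_arm:
  series:
    - [[0,0,0],[0.5,0,0],1]
    - [[0,0,0],[0,0,0],1]

```text
clock: 27.72
eef_pos: [541.0, -241.4, 93.9]
tool_rot: [2.06, 1.569, -0.321]
force: [-1.0, -0.1, 7.5]
width: 31.4
```

jog_arm:
  series:
    - [[0,0,0],[-1,0,0],1]
    - [[0,0,0],[0,0,0],-0.2]
    - [[0,0,0],[0,0,0],-0.2]
    - [[0,0,0],[-5,0,0],-0.2]
    - [[0,0,0],[-30,0,0],-0.2]
    - [[0,0,0],[-40,0,0],-1]
    - [[0,0,0],[-40,0,0],-1]
    - [[0,0,0],[0,0,0],-1]

```text
clock: 28.72
eef_pos: [542.3, -242.1, 212.4]
tool_rot: [1.987, 1.564, -0.394]
force: [0.4, 0.3, -0.9]
width: 85.3
```

```bash
python3 -c "
from h import *
look('7')
go(597.5,329.5,205)"
```

```text
top [598.   38.   92.4  41.9  41.6]
top [605.4 -52.   75.   34.1  33.7]
top [598.5 328.9  77.9  31.2  32.2]
top [ 618.  -337.7   57.6    5.8   11.4]
top [ 522.3 -260.4   59.   190.7  127.4]
top [ 540.8 -242.5   86.9   30.6   27. ]
top [461.6 319.2  92.   43.8  43.6]
top [467.8 178.5 102.5  16.2  14.5]
top [466.2 -60.4 102.2  13.6  13.7]
side [595.8 330.3  75.3  32.7  36.4]
side [460.3 321.2  88.8  44.3  46.2]
side [467.  179.5  99.   16.1  17.4]
side [589.5  40.4  89.3  27.7  41.7]
side [580.2  13.6  35.    6.2   3.7]
side [464.9 -59.7  99.3  16.5  17.8]
side [586.6 -71.8  53.    8.   15. ]
t28.8 tcp [ 540.3 -240.9  209.1] psi -46.4 tilt 0.03 w 85.1 F [-0.4 -0.3  0.2] Tz [0.012 0.042 0.008] q [ 0.22  0.61  0.25  1.74 -0.19  0.81 -0.26]
shift [   4.1 -373.6 -434.7] rows 10 each [  0.4 -37.4 -43.5]
```

jog_arm:
  series:
    - [[0,0,0],[0,-37.5,-43.5],-1]
    - [[0,0,0],[0,-37.5,-43.5],-1]
    - [[0,0,0],[0,-37.5,-43.5],-1]
    - [[0,0,0],[0,-37.5,-43.5],-1]
    - [[0,0,0],[0,-37.5,-43.5],-1]
    - [[0,0,0],[0,-37.5,-43.5],-1]
    - [[0,0,0],[0,-37.5,-43.5],-1]
    - [[0,0,0],[0,-37,-43.5],-1]

```text
clock: 29.82
eef_pos: [584.9, 217.5, 207.2]
tool_rot: [-0.314, 1.568, -2.694]
force: [1.4, -0.1, -0.2]
width: 85.4
```

jog_arm:
  series:
    - [[0,0,0],[0,-37,-43.5],-1]
    - [[0,0,0],[0,-37,-43.5],-1]
    - [[-10,0,0],[0,0,0],-1]
    - [[-10,0,0],[0,0,0],-1]
    - [[-10,0,0],[0,0,0],-1]
    - [[-10,0,0],[0,0,0],-1]
    - [[-10,0,0],[0,0,0],-1]
    - [[-10,0,0],[0,0,0],-1]

```text
clock: 30.82
eef_pos: [596.9, 329.0, 206.8]
tool_rot: [-1.352, 1.567, -2.68]
force: [0.8, -0.6, -0.4]
width: 85.1
```

jog_arm:
  series:
    - [[-10,0,0],[0,0,0],-1]
    - [[-10,0,0],[0,0,0],-1]
    - [[-10,0,0],[0,0,0],-1]
    - [[-10,0,0],[0,0,0],-1]
    - [[-10,0,0],[0,0,0],-1]
    - [[-10,0,0],[0,0,0],-1]
    - [[-10,0,0],[0,0,0],-1]
    - [[-10,0,0],[0,0,0],-1]

```text
clock: 31.82
eef_pos: [597.0, 329.0, 206.9]
tool_rot: [-2.825, 1.567, -2.757]
force: [-0.1, -0.7, 0.8]
width: 85.5
```

jog_arm:
  series:
    - [[-10,0,0],[0,0,0],-1]
    - [[-10,0,0],[0,0,0],-1]
    - [[-10,0,0],[0,0,0],-1]
    - [[-10,0,0],[0,0,0],-1]
    - [[-10,0,0],[0,0,0],-1]
    - [[-10,0,0],[0,0,0],-1]

```text
clock: 32.58
eef_pos: [597.0, 329.0, 206.9]
tool_rot: [2.366, 1.568, -2.801]
force: [-0.3, -0.9, -0.2]
width: 85.5
```

```bash
python3 -c "
from h import *
look('8',('side',))
go(598,329,83.5)"
```

```text
side [596.4 328.6  74.9  34.3  34.7]
side [460.3 320.9  88.6  43.6  44.3]
side [466.9 178.5  99.1  15.9  20.9]
side [596.6  39.4  88.9  44.2  46.4]
side [603.4 -51.8  72.4  37.   36.2]
side [465.1 -59.4  99.4  16.2  17.2]
t32.6 tcp [597.1 328.8 206.8] psi 154.2 tilt 0.20 w 85.4 F [-1.   0.9 -0.2] Tz [-0.018 -0.029 -0.039] q [-0.2   0.8  -0.65  1.45  0.52  1.07  1.73]
shift [123.3  -1.1   0.9] rows 3 each [41.1 -0.4  0.3]
```

jog_arm:
  series:
    - [[0,0,0],[45,-0.5,0.5],-1]
    - [[0,0,0],[40,0,0],-1]
    - [[0,0,0],[28,0,0],-1]
    - [[0,0,0],[8.5,0,0],-1]
    - [[0,0,0],[0,0,0],0]
    - [[0,0,0],[0,0,0],1]
    - [[0,0,0],[0,0,0],1]
    - [[0,0,0],[0,0,0],1]

```text
clock: 33.62
eef_pos: [598.9, 330.5, 89.0]
tool_rot: [-0.361, 1.569, 0.749]
force: [-1.0, -0.0, 5.6]
width: 30.8
```

jog_arm:
  series:
    - [[0,0,0],[0,0,0],1]
    - [[10,0,0],[0,0,0],1]
    - [[10,0,0],[0,0,0],1]
    - [[10,0,0],[0,0,0],1]
    - [[10,0,0],[0,0,0],1]
    - [[10,0,0],[0,0,0],1]
    - [[10,0,0],[0,0,0],1]
    - [[10,0,0],[0,0,0],1]

```text
clock: 34.62
eef_pos: [598.6, 331.7, 89.2]
tool_rot: [1.24, 1.567, 1.123]
force: [-1.0, 2.3, 5.9]
width: 31.0
```

jog_arm:
  series:
    - [[10,0,0],[0,0,0],1]
    - [[10,0,0],[0,0,0],1]
    - [[10,0,0],[0,0,0],1]
    - [[10,0,0],[0,0,0],1]
    - [[10,0,0],[0,0,0],1]
    - [[10,0,0],[0,0,0],1]
    - [[10,0,0],[0,0,0],1]
    - [[10,0,0],[0,0,0],1]

```text
clock: 35.62
eef_pos: [600.6, 331.8, 89.3]
tool_rot: [2.179, 1.564, 0.666]
force: [2.1, 1.9, 2.9]
width: 31.5
```

jog_arm:
  series:
    - [[10,0,0],[0,0,0],1]
    - [[10,0,0],[0,0,0],1]
    - [[10,0,0],[0,0,0],1]
    - [[10,0,0],[0,0,0],1]
    - [[10,0,0],[0,0,0],1]
    - [[10,0,0],[0,0,0],1]
    - [[10,0,0],[0,0,0],1]
    - [[10,0,0],[0,0,0],1]

```text
clock: 36.62
eef_pos: [597.1, 332.3, 88.9]
tool_rot: [-1.32, 1.566, 2.054]
force: [-3.6, 2.8, 8.1]
width: 31.3
```

jog_arm:
  series:
    - [[10,0,0],[0,0,0],1]
    - [[10,0,0],[0,0,0],1]
    - [[0,0,0],[0,0,0],1]

```text
clock: 37.0
eef_pos: [597.9, 333.1, 88.9]
tool_rot: [-1.452, 1.566, 1.578]
force: [-3.5, 3.2, 7.2]
width: 31.2
```

```bash
python3 -c "
from h import *
go(511.2,-350,215)"
```

```text
t37.0 tcp [597.9 333.1  88.9] psi -96.4 tilt 0.27 w 31.2 F [-3.5  3.2  7.2] Tz [1.01  0.575 0.051] q [-0.85  0.94  0.56  1.55 -0.63  0.83 -1.72]
shift [-129.4  687.9   10.5] rows 12 each [-10.8  57.3   0.9]
```

jog_arm:
  series:
    - [[0,0,0],[-10,0,0],1]
    - [[0,0,0],[-60,0,0],1]
    - [[0,0,0],[-60,0,0],1]
    - [[0,0,0],[0,28,0],1]
    - [[0,0,0],[0,55,1],1]
    - [[0,0,0],[0,55,1],1]
    - [[0,0,0],[0,55,1],1]
    - [[0,0,0],[0,55,1],1]

```text
clock: 38.0
eef_pos: [566.1, 81.5, 217.4]
tool_rot: [1.05, 1.57, -2.203]
force: [0.4, -0.9, -3.1]
width: 30.9
```

jog_arm:
  series:
    - [[0,0,0],[0,55,1],1]
    - [[0,0,0],[0,55,1],1]
    - [[0,0,0],[0,55,1],1]
    - [[0,0,0],[0,55,1],1]
    - [[0,0,0],[0,55,1],1]
    - [[0,0,0],[0,55,1],1]
    - [[0,0,0],[0,55,1],1]
    - [[0,0,0],[0,55,0],1]

```text
clock: 39.0
eef_pos: [509.8, -354.6, 217.3]
tool_rot: [-0.558, 1.57, 2.471]
force: [0.4, -0.3, -3.6]
width: 30.9
```

jog_arm:
  series:
    - [[-10,0,0],[0,0,0],1]
    - [[-10,0,0],[0,0,0],1]
    - [[-10,0,0],[0,0,0],1]
    - [[-10,0,0],[0,0,0],1]
    - [[-10,0,0],[0,0,0],1]
    - [[0,0,0],[0,0,0],1]

```text
clock: 39.75
eef_pos: [510.0, -353.1, 217.3]
tool_rot: [-1.545, 1.57, 2.355]
force: [0.2, 0.2, -2.6]
width: 31.2
```

```bash
python3 -c "
from h import *
go(511.2,-350,99)"
```

```text
t39.8 tcp [ 510.  -353.1  217.3] psi -46.6 tilt 0.03 w 31.2 F [ 0.2  0.2 -2.6] Tz [ 0.007 -0.011  0.036] q [ 0.35  0.65  0.34  1.65 -0.26  0.89 -0.01]
shift [118.3  -1.4  -3. ] rows 2 each [59.2 -0.7 -1.5]
```

jog_arm:
  series:
    - [[0,0,0],[45,-1.5,-3],1]
    - [[0,0,0],[45,0,0],1]
    - [[0,0,0],[22,0,0],1]
    - [[0,0,0],[6,0,0],1]
    - [[0,0,0],[1,0,0],1]
    - [[0,0,0],[1,0,0],1]
    - [[0,0,0],[0,0,0],1]

```text
clock: 40.62
eef_pos: [512.5, -350.0, 98.3]
tool_rot: [1.833, 1.569, -0.548]
force: [0.2, -0.0, -3.7]
width: 31.1
```

jog_arm:
  series:
    - [[0,0,0],[1,0,0],1]
    - [[0,0,0],[0,0,0],1]

```text
clock: 40.88
eef_pos: [512.5, -350.0, 97.1]
tool_rot: [1.864, 1.569, -0.517]
force: [0.1, 0.1, 1.2]
width: 31.0
```

```bash
python3 -c "
from h import *
st()"
```

```text
t40.9 tcp [ 512.5 -350.    97.1] psi -46.4 tilt 0.09 w 31.0 F [0.1 0.1 1.2] Tz [ 0.103  0.025 -0.039] q [ 0.39  0.8   0.27  1.73 -0.33  0.65  0.04]
```

jog_arm:
  series:
    - [[0,0,0],[0,0,0],-0.2]
    - [[0,0,0],[0,0,0],-0.2]
    - [[0,0,0],[-5,0,0],-0.2]
    - [[0,0,0],[-30,0,0],-0.2]
    - [[0,0,0],[-40,0,0],-1]
    - [[0,0,0],[-40,0,0],-1]
    - [[0,0,0],[0,0,0],-1]

```text
clock: 41.75
eef_pos: [513.7, -351.2, 215.2]
tool_rot: [1.791, 1.563, -0.589]
force: [-0.9, -0.3, 0.4]
width: 85.1
```

```bash
python3 -c "
from h import *
look('9')
go(462,319.5,215)"
```

```text
top [598.   38.   92.2  41.5  41.7]
top [605.4 -52.   75.3  34.2  33.7]
top [ 540.9 -244.7   86.2   30.6   35.7]
top [462.9 319.4  91.5  41.4  43.7]
top [467.8 178.3 102.7  16.3  14.4]
top [466.3 -60.3 102.5  13.6  13.7]
side [460.6 319.9  88.4  43.8  47.8]
side [466.8 178.8  99.5  16.3  20.5]
side [596.8  40.2  88.6  44.3  46.1]
side [586.3 -46.8  68.9   3.8   7.4]
side [465.1 -58.1  99.4  16.7  19.5]
t41.9 tcp [ 512.  -349.4  211.7] psi -46.4 tilt 0.03 w 85.2 F [ 0.8 -0.7 -0.2] Tz [ 0.084 -0.019 -0.   ] q [ 0.35  0.66  0.34  1.66 -0.27  0.87 -0.01]
shift [  -3.4 -518.9 -425.1] rows 12 each [ -0.3 -43.2 -35.4]
```

jog_arm:
  series:
    - [[0,0,0],[0,-43.5,-35.5],-1]
    - [[0,0,0],[0,-43.5,-35.5],-1]
    - [[0,0,0],[0,-43.5,-35.5],-1]
    - [[0,0,0],[0,-43.5,-35.5],-1]
    - [[0,0,0],[0,-43,-35.5],-1]
    - [[0,0,0],[0,-43,-35.5],-1]
    - [[0,0,0],[0,-43,-35.5],-1]
    - [[0,0,0],[0,-43,-35.5],-1]

```text
clock: 42.85
eef_pos: [477.9, 98.4, 210.3]
tool_rot: [-0.409, 1.569, -2.79]
force: [0.7, 0.1, -1.3]
width: 85.2
```

jog_arm:
  series:
    - [[0,0,0],[0,-43,-35.5],-1]
    - [[0,0,0],[0,-43,-35.5],-1]
    - [[0,0,0],[0,-43,-35.5],-1]
    - [[0,0,0],[0,-43.5,-35],-1]
    - [[-10,0,0],[0,0,0],-1]
    - [[-10,0,0],[0,0,0],-1]
    - [[-10,0,0],[0,0,0],-1]
    - [[-10,0,0],[0,0,0],-1]

```text
clock: 43.85
eef_pos: [461.7, 318.8, 209.8]
tool_rot: [-0.814, 1.568, -2.491]
force: [0.5, -0.0, -0.0]
width: 86.0
```

jog_arm:
  series:
    - [[-10,0,0],[0,0,0],-1]
    - [[-10,0,0],[0,0,0],-1]
    - [[-10,0,0],[0,0,0],-1]
    - [[-10,0,0],[0,0,0],-1]
    - [[-10,0,0],[0,0,0],-1]
    - [[-10,0,0],[0,0,0],-1]
    - [[-10,0,0],[0,0,0],-1]
    - [[-10,0,0],[0,0,0],-1]

```text
clock: 44.85
eef_pos: [461.7, 318.7, 209.9]
tool_rot: [-2.353, 1.568, -2.634]
force: [-0.0, -0.9, -0.4]
width: 85.7
```

jog_arm:
  series:
    - [[-10,0,0],[0,0,0],-1]
    - [[-10,0,0],[0,0,0],-1]
    - [[-10,0,0],[0,0,0],-1]
    - [[-10,0,0],[0,0,0],-1]
    - [[-10,0,0],[0,0,0],-1]
    - [[-10,0,0],[0,0,0],-1]
    - [[-10,0,0],[0,0,0],-1]
    - [[-10,0,0],[0,0,0],-1]

```text
clock: 45.85
eef_pos: [461.8, 318.7, 209.9]
tool_rot: [2.425, 1.568, -2.742]
force: [-0.2, -0.1, -0.4]
width: 85.6
```

```bash
python3 -c "
from h import *
look('10',('side',))
go(462,319.5,97)
d=dict(np.load('/tmp/10.npz')) if 0 else get_image('side')
cv2.imwrite('pics/c6.png',cv2.resize(d['img'][230:384,180:360,::-1],None,fx=4,fy=3.8,interpolation=2))"
```

```text
side [460.2 320.3  88.7  44.4  46.7]
side [466.4 180.5  98.9  16.6  18.3]
side [597.2  39.7  89.1  45.6  46.4]
side [604.  -52.2  72.7  37.2  36.4]
side [464.9 -59.3  99.3  16.8  15.9]
t45.9 tcp [461.9 318.6 209.8] psi 154.2 tilt 0.18 w 85.5 F [ 0.3 -0.2  0.2] Tz [-0.023 -0.02   0.039] q [-0.27  0.62 -0.6   1.81  0.45  0.86  1.61]
shift [112.8   0.    1.1] rows 2 each [56.4  0.   0.5]
```

View pics/c6.png

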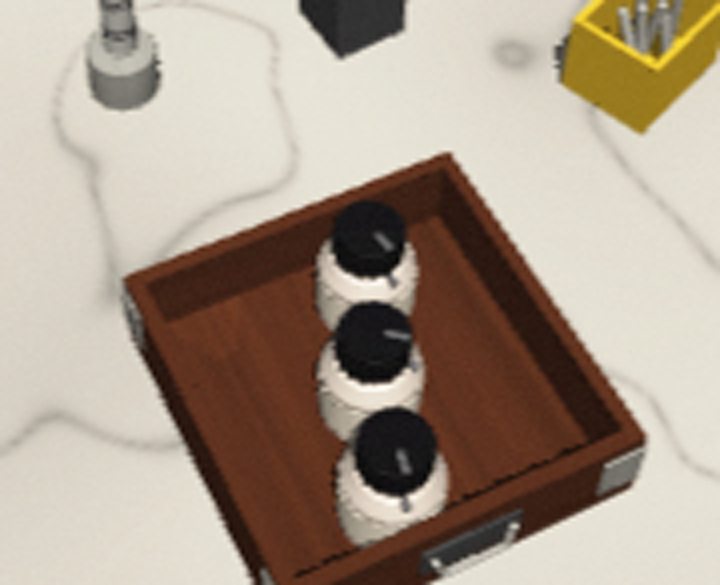

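jog_arm:
  series:
    - [[0,0,0],[45,0,1],-1]
    - [[0,0,0],[40,0,0],-1]
    - [[0,0,0],[20,0,0],-1]
    - [[0,0,0],[8,0,0],-1]
    - [[0,0,0],[0,0,0],-0.3]
    - [[0,0,0],[0,0,0],1]
    - [[0,0,0],[0,0,0],1]
    - [[0,0,0],[0,0,0],1]

```text
clock: 46.95
eef_pos: [463.2, 321.1, 99.6]
tool_rot: [-0.236, 1.569, 0.874]
force: [-1.9, 0.9, 6.0]
width: 41.5
```

jog_arm:
  series:
    - [[0,0,0],[0,0,0],1]
    - [[10,0,0],[0,0,0],1]
    - [[10,0,0],[0,0,0],1]
    - [[10,0,0],[0,0,0],1]
    - [[10,0,0],[0,0,0],1]
    - [[10,0,0],[0,0,0],1]
    - [[10,0,0],[0,0,0],1]
    - [[10,0,0],[0,0,0],1]

```text
clock: 47.95
eef_pos: [463.3, 321.9, 99.7]
tool_rot: [1.168, 1.567, 1.051]
force: [-0.8, 1.5, 4.5]
width: 41.5
```

jog_arm:
  series:
    - [[10,0,0],[0,0,0],1]
    - [[10,0,0],[0,0,0],1]
    - [[10,0,0],[0,0,0],1]
    - [[10,0,0],[0,0,0],1]
    - [[10,0,0],[0,0,0],1]
    - [[10,0,0],[0,0,0],1]
    - [[10,0,0],[0,0,0],1]
    - [[10,0,0],[0,0,0],1]

```text
clock: 48.95
eef_pos: [465.0, 321.9, 99.9]
tool_rot: [2.212, 1.565, 0.698]
force: [2.1, 1.4, 3.5]
width: 41.4
```

jog_arm:
  series:
    - [[10,0,0],[0,0,0],1]
    - [[10,0,0],[0,0,0],1]
    - [[10,0,0],[0,0,0],1]
    - [[10,0,0],[0,0,0],1]
    - [[10,0,0],[0,0,0],1]
    - [[10,0,0],[0,0,0],1]
    - [[10,0,0],[0,0,0],1]
    - [[10,0,0],[0,0,0],1]

```text
clock: 49.95
eef_pos: [461.2, 322.4, 99.4]
tool_rot: [-1.086, 1.565, 2.289]
force: [-4.5, 3.1, 7.8]
width: 41.7
```

jog_arm:
  series:
    - [[10,0,0],[0,0,0],1]
    - [[10,0,0],[0,0,0],1]
    - [[0,0,0],[0,0,0],1]

```text
clock: 50.32
eef_pos: [462.3, 323.3, 99.4]
tool_rot: [-1.261, 1.566, 1.769]
force: [-2.6, 3.5, 7.5]
width: 41.7
```

```bash
python3 -c "
from h import *
look('11',('side',))
go(573.9,-335.4,230)"
```

```text
side [457.9 291.4  96.9  20.3  11.7]
side [466.3 179.3  99.8  16.1  20.8]
side [597.1  40.1  88.9  43.5  45.6]
side [603.4 -51.   72.8  36.9  36.5]
side [464.5 -59.2  99.5  16.2  17.9]
t50.4 tcp [462.4 323.2  99.4] psi -96.3 tilt 0.28 w 41.4 F [-2.1  3.2  6.4] Tz [1.13  0.571 0.095] q [-1.07  0.84  0.68  1.9  -0.82  0.7  -1.57]
shift [-133.9  641.7 -183.1] rows 12 each [-11.2  53.5 -15.3]
```

jog_arm:
  series:
    - [[0,0,0],[-10,0,0],1]
    - [[0,0,0],[-60,0,0],1]
    - [[0,0,0],[-60,0,0],1]
    - [[0,0,0],[0,27,-8],1]
    - [[0,0,0],[0,53,-15],1]
    - [[0,0,0],[0,53,-15],1]
    - [[0,0,0],[0,53,-15],1]
    - [[0,0,0],[0,53,-15],1]

```text
clock: 51.38
eef_pos: [503.6, 72.9, 228.5]
tool_rot: [0.81, 1.57, -2.444]
force: [1.1, 0.2, -3.0]
width: 41.5
```

jog_arm:
  series:
    - [[0,0,0],[0,53,-15],1]
    - [[0,0,0],[0,53,-15],1]
    - [[0,0,0],[0,53,-15],1]
    - [[0,0,0],[0,53,-15],1]
    - [[0,0,0],[0,53,-15],1]
    - [[0,0,0],[0,53,-15],1]
    - [[0,0,0],[0,53,-15],1]
    - [[0,0,0],[0,31,-10],1]

```text
clock: 52.38
eef_pos: [571.6, -341.4, 228.3]
tool_rot: [1.065, 1.568, -2.193]
force: [0.0, 0.8, -4.3]
width: 41.0
```

jog_arm:
  series:
    - [[0,0,0],[0,0,0],1]
    - [[0,0,0],[0,0,0],1]

```text
clock: 52.62
eef_pos: [572.7, -336.4, 227.7]
tool_rot: [-0.802, 1.568, 2.228]
force: [0.8, 0.1, -4.5]
width: 41.3
```

```bash
cat >> h.py <<'E'
def inbox(d,lo=70,hi=130):
    p=cloud(d); m=((p[...,2]>lo)&(p[...,2]<hi)&(abs(p[...,0]-525)<100)&(abs(p[...,1]+296)<105)).astype(np.uint8)
    n,l,s,c=cv2.connectedComponentsWithStats(m,connectivity=4)
    for i in range(1,n):
        if s[i,4]<15: continue
        q=p[l==i]; h=np.percentile(q[:,2],95); t=q[q[:,2]>h-5]; w=(t.min(0)+t.max(0))[:2]/2
        e=w-BOX; print('box cap',w.round(1),'h%.1f'%h,'size',np.ptp(t,0)[:2].round(1),'local',np.round([e[0]*np.cos(BY)+e[1]*np.sin(BY),-e[0]*np.sin(BY)+e[1]*np.cos(BY)],1))
E
python3 -c "
from h import *
go(573.9,-335.4,110)
for k in('side8','side10','side11'): inbox(dict(np.load('/tmp/%s.npz'%k))); print()
d=grab('side','s12'); inbox(d,70,300)
cv2.imwrite('pics/c7.png',cv2.resize(d['img'][200:384,180:360,::-1],None,fx=3.2,fy=3.2,interpolation=2))"
```

```text
t52.6 tcp [ 572.7 -336.4  227.7] psi -96.4 tilt 0.13 w 41.3 F [ 0.8  0.1 -4.5] Tz [ 0.045 -0.026  0.042] q [ 0.1   0.79  0.73  1.51 -0.57  1.06 -0.72]
shift [117.7  -0.9  -1.3] rows 2 each [58.9 -0.5 -0.6]
box cap [ 539.6 -244.2] h83.7 size [34.6 35.1] local [21.  49.6]
box cap [ 521.5 -298.2] h83.8 size [34.  34.7] local [-3.5 -1.7]

box cap [ 539.2 -243.8] h83.7 size [33.8 34.7] local [20.6 50.1]
box cap [ 521.1 -298.2] h83.5 size [35.2 34.8] local [-3.9 -1.7]
box cap [ 510.4 -353.2] h83.7 size [34.8 35.3] local [-21.1 -55. ]

box cap [ 539.5 -244.5] h83.7 size [34.1 34.1] local [20.7 49.3]
box cap [ 521.5 -297.9] h83.6 size [34.1 36.2] local [-3.5 -1.5]
box cap [ 510.5 -353. ] h83.4 size [34.9 35.7] local [-21.  -54.9]

box cap [ 562.8 -360.3] h287.4 size [26.3 81.2] local [ 30.  -68.4]
box cap [ 539.2 -243.7] h83.6 size [34.  34.9] local [20.6 50.2]
box cap [ 520.5 -298.7] h83.7 size [34.5 33.9] local [-4.6 -2.2]
box cap [ 511.  -353.4] h83.4 size [34.3 35.4] local [-20.6 -55.4]
```

View pics/c7.png

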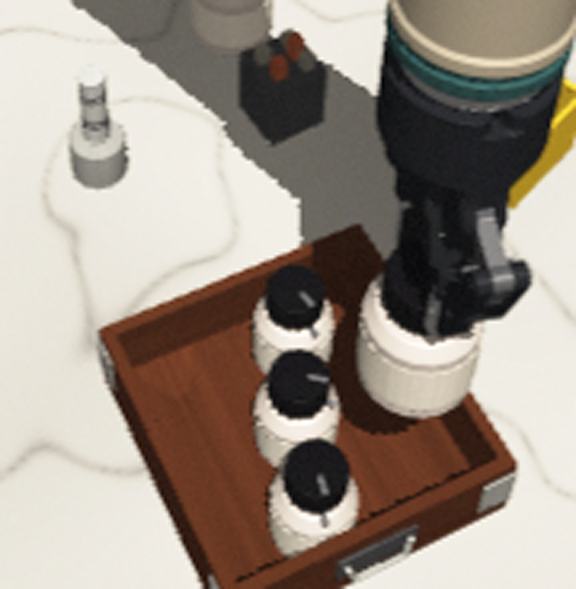

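jog_arm:
  series:
    - [[0,0,0],[45,-1,-1],1]
    - [[0,0,0],[45,0,0],1]
    - [[0,0,0],[20,0,0],1]
    - [[0,0,0],[6,0,0],1]
    - [[0,0,0],[1,0,0],1]
    - [[0,0,0],[1,0,0],1]
    - [[0,0,0],[0,0,0],1]

```text
clock: 53.55
eef_pos: [575.0, -336.7, 111.4]
tool_rot: [2.793, 1.569, -0.46]
force: [0.7, 0.7, -3.7]
width: 41.4
```

jog_arm:
  series:
    - [[0,0,0],[1,0,0],1]
    - [[0,0,0],[1,0,0],1]
    - [[0,0,0],[0,0,0],1]

```text
clock: 53.92
eef_pos: [574.4, -336.3, 108.2]
tool_rot: [-0.628, 1.571, 2.402]
force: [0.4, -0.3, -4.4]
width: 41.2
```

```bash
python3 -c "
from h import *
st()"
```

```text
t53.9 tcp [ 574.4 -336.3  108.2] psi -96.4 tilt 0.01 w 41.2 F [ 0.4 -0.3 -4.4] Tz [0.023 0.    0.02 ] q [ 0.14  0.92  0.63  1.6  -0.67  0.86 -0.64]
```

jog_arm:
  series:
    - [[0,0,0],[0.5,0,0],1]
    - [[0,0,0],[0.5,0,0],1]
    - [[0,0,0],[0,0,0],1]

```text
clock: 54.3
eef_pos: [574.7, -336.6, 107.8]
tool_rot: [2.781, 1.57, -0.472]
force: [-0.5, 0.1, 0.6]
width: 41.2
```

jog_arm:
  series:
    - [[0,0,0],[0.5,0,0],1]
    - [[0,0,0],[0,0,0],1]

```text
clock: 54.55
eef_pos: [574.8, -336.8, 107.7]
tool_rot: [2.666, 1.57, -0.588]
force: [-1.5, 0.2, 5.1]
width: 41.1
```

jog_arm:
  series:
    - [[0,0,0],[-0.5,0,0],1]
    - [[0,0,0],[0,0,0],-0.4]
    - [[0,0,0],[0,0,0],-0.4]
    - [[0,0,0],[-5,0,0],-0.4]
    - [[0,0,0],[-30,0,0],-0.4]
    - [[0,0,0],[-40,0,0],-0.6]
    - [[0,0,0],[-40,0,0],-0.6]
    - [[0,0,0],[0,0,0],-0.6]

```text
clock: 55.55
eef_pos: [575.9, -338.1, 226.3]
tool_rot: [2.638, 1.564, -0.615]
force: [-0.4, -1.0, 0.6]
width: 68.0
```

```bash
python3 -c "
from h import *
look('13'); inbox(dict(np.load('/tmp/side13.npz')))
go(598,39,215)"
```

```text
top [598.1  38.   92.6  41.6  41.6]
top [605.3 -51.9  76.   33.9  33.7]
top [ 529.8 -287.    59.   188.9  181.7]
top [ 564.2 -339.5   99.6   24.2   41.3]
top [ 540.8 -245.2   86.2   30.7   33.1]
top [ 521.3 -318.3   85.5   33.1   69.2]
top [467.8 178.2 103.4  16.5  14.5]
top [466.2 -60.3 103.6  13.9  13.7]
side [466.6 178.8  99.4  15.9  18.3]
side [597.   38.3  89.   45.8  47.9]
side [603.5 -51.4  73.   37.2  35. ]
side [464.9 -58.5  99.5  16.1  18.3]
box cap [ 539.5 -244.1] h83.8 size [34.9 33.8] local [20.8 49.7]
box cap [ 520.8 -298.8] h83.2 size [34.5 35.6] local [-4.3 -2.3]
box cap [ 570.6 -338.8] h97.4 size [44.1 45. ] local [ 40.3 -47.9]
box cap [ 510.6 -352.8] h83.8 size [35.  35.1] local [-20.9 -54.7]
t55.6 tcp [ 574.5 -336.1  222.5] psi -96.4 tilt 0.04 w 68.5 F [ 0.7  0.8 -0.4] Tz [ 0.072 -0.031  0.022] q [ 0.1   0.79  0.72  1.52 -0.57  1.05 -0.72]
shift [   7.6 -375.4   18.5] rows 7 each [  1.1 -53.6   2.6]
```

jog_arm:
  series:
    - [[0,0,0],[1,-53.5,2.5],-0.6]
    - [[0,0,0],[1,-53.5,2.5],-0.6]
    - [[0,0,0],[1,-53.5,2.5],-0.6]
    - [[0,0,0],[1,-53.5,2.5],-0.6]
    - [[0,0,0],[1,-53.5,2.5],-0.6]
    - [[0,0,0],[1,-53.5,3],-0.6]
    - [[0,0,0],[1,-54,3],-0.6]
    - [[-10,0,0],[0,0,0],-0.6]

```text
clock: 56.65
eef_pos: [596.9, 46.0, 212.5]
tool_rot: [-0.572, 1.566, 2.646]
force: [-0.3, -1.8, 0.0]
width: 68.4
```

jog_arm:
  series:
    - [[-10,0,0],[0,0,0],-0.6]
    - [[-10,0,0],[0,0,0],-0.6]
    - [[-10,0,0],[0,0,0],-0.6]
    - [[-10,0,0],[0,0,0],-0.6]
    - [[-10,0,0],[0,0,0],-0.6]
    - [[-10,0,0],[0,0,0],-0.6]
    - [[-10,0,0],[0,0,0],-0.6]
    - [[-10,0,0],[0,0,0],-0.6]

```text
clock: 57.65
eef_pos: [597.0, 38.6, 213.8]
tool_rot: [-1.442, 1.568, -3.119]
force: [0.1, -1.0, 0.5]
width: 68.2
```

jog_arm:
  series:
    - [[-10,0,0],[0,0,0],-0.6]
    - [[-10,0,0],[0,0,0],-0.6]
    - [[-10,0,0],[0,0,0],-0.6]
    - [[-10,0,0],[0,0,0],-0.6]
    - [[-10,0,0],[0,0,0],-0.6]
    - [[-10,0,0],[0,0,0],-0.6]
    - [[-10,0,0],[0,0,0],-0.6]
    - [[-10,0,0],[0,0,0],-0.6]

```text
clock: 58.65
eef_pos: [596.9, 38.5, 213.8]
tool_rot: [-2.924, 1.568, 3.079]
force: [-0.4, 0.3, -0.4]
width: 68.2
```

jog_arm:
  series:
    - [[-10,0,0],[0,0,0],-0.6]
    - [[-10,0,0],[0,0,0],-0.6]
    - [[-10,0,0],[0,0,0],-0.6]
    - [[-10,0,0],[0,0,0],-0.6]
    - [[-10,0,0],[0,0,0],-0.6]

```text
clock: 59.28
eef_pos: [596.9, 38.5, 213.8]
tool_rot: [2.416, 1.568, 3.009]
force: [0.7, -0.4, 0.1]
width: 68.4
```

```bash
python3 -c "
from h import *
look('14',('side',))
go(598,39,97)"
```

```text
side [466.9 180.3  99.   16.4  19.9]
side [596.   39.8  88.8  44.4  45.1]
side [603.5 -52.3  72.8  37.1  34.5]
side [464.9 -59.5  99.4  16.5  18.8]
t59.3 tcp [597.   38.4 213.8] psi 124.2 tilt 0.17 w 68.1 F [ 0.3  0.2 -0.5] Tz [ 0.03  -0.019  0.005] q [ 0.08  0.62 -0.31  1.7   0.23  0.86  1.84]
shift [116.8  -0.3   1.4] rows 2 each [58.4 -0.1  0.7]
```

jog_arm:
  series:
    - [[0,0,0],[45,0,1],-0.6]
    - [[0,0,0],[40,0,0],-0.6]
    - [[0,0,0],[22,0,0],-0.6]
    - [[0,0,0],[9,0,0],-0.6]
    - [[0,0,0],[0,0,0],-0.3]
    - [[0,0,0],[0,0,0],1]
    - [[0,0,0],[0,0,0],1]
    - [[0,0,0],[0,0,0],1]

```text
clock: 60.32
eef_pos: [599.1, 39.6, 100.4]
tool_rot: [-0.096, 1.569, 0.491]
force: [-1.6, 1.6, 6.3]
width: 41.6
```

jog_arm:
  series:
    - [[0,0,0],[0,0,0],1]
    - [[10,0,0],[0,0,0],1]
    - [[10,0,0],[0,0,0],1]
    - [[10,0,0],[0,0,0],1]
    - [[10,0,0],[0,0,0],1]
    - [[10,0,0],[0,0,0],1]
    - [[10,0,0],[0,0,0],1]
    - [[10,0,0],[0,0,0],1]

```text
clock: 61.32
eef_pos: [599.9, 39.7, 100.5]
tool_rot: [1.023, 1.568, 0.383]
force: [-0.3, 2.0, 3.9]
width: 41.6
```

jog_arm:
  series:
    - [[10,0,0],[0,0,0],1]
    - [[10,0,0],[0,0,0],1]
    - [[10,0,0],[0,0,0],1]
    - [[10,0,0],[0,0,0],1]
    - [[10,0,0],[0,0,0],1]
    - [[10,0,0],[0,0,0],1]
    - [[10,0,0],[0,0,0],1]
    - [[10,0,0],[0,0,0],1]

```text
clock: 62.32
eef_pos: [597.4, 37.2, 100.2]
tool_rot: [-0.745, 1.568, -2.782]
force: [-6.1, -1.5, 8.1]
width: 41.5
```

jog_arm:
  series:
    - [[10,0,0],[0,0,0],1]
    - [[10,0,0],[0,0,0],1]
    - [[10,0,0],[0,0,0],1]
    - [[10,0,0],[0,0,0],1]
    - [[10,0,0],[0,0,0],1]
    - [[10,0,0],[0,0,0],1]
    - [[10,0,0],[0,0,0],1]
    - [[10,0,0],[0,0,0],1]

```text
clock: 63.32
eef_pos: [598.7, 41.9, 100.1]
tool_rot: [-1.173, 1.565, 1.679]
force: [-2.2, 4.8, 5.5]
width: 41.2
```

jog_arm:
  series:
    - [[10,0,0],[0,0,0],1]
    - [[10,0,0],[0,0,0],1]
    - [[0,0,0],[0,0,0],1]

```text
clock: 63.7
eef_pos: [599.9, 41.4, 100.1]
tool_rot: [-1.373, 1.567, 1.134]
force: [0.3, 3.5, 5.5]
width: 41.6
```

```bash
python3 -c "
from h import *
go(475.7,-256.6,230)"
```

```text
t63.7 tcp [599.9  41.4 100.1] psi -126.4 tilt 0.23 w 41.6 F [0.3 3.5 5.5] Tz [ 1.335 -0.239  0.107] q [-0.61  0.97  0.9   1.8  -0.98  0.89 -1.45]
shift [-131.2  313.1  -76.5] rows 6 each [-21.9  52.2 -12.8]
```

jog_arm:
  series:
    - [[0,0,0],[-10,0,0],1]
    - [[0,0,0],[-60,0,0],1]
    - [[0,0,0],[-60,0,0],1]
    - [[0,0,0],[0,26,-6.5],1]
    - [[0,0,0],[0,52,-12.5],1]
    - [[0,0,0],[0,52,-12.5],1]
    - [[0,0,0],[0,52,-12.5],1]
    - [[0,0,0],[0,52,-12.5],1]

```text
clock: 64.7
eef_pos: [503.8, -184.8, 229.4]
tool_rot: [1.293, 1.57, -2.484]
force: [0.5, -1.0, -3.6]
width: 41.3
```

jog_arm:
  series:
    - [[0,0,0],[0,52,-12.5],1]
    - [[0,0,0],[0,26,-7],1]
    - [[0,0,0],[0,0,0],1]
    - [[0,0,0],[0,0,0],1]

```text
clock: 65.2
eef_pos: [474.6, -256.7, 229.1]
tool_rot: [-0.487, 1.569, 2.019]
force: [0.5, 0.6, -4.6]
width: 41.0
```

```bash
python3 -c "
from h import *
go(476,-256.5,111)"
```

```text
t65.2 tcp [ 474.6 -256.7  229.1] psi -126.4 tilt 0.07 w 41.0 F [ 0.5  0.6 -4.6] Tz [-0.003 -0.066  0.01 ] q [-0.16  0.71  1.01  1.87 -0.73  0.98 -1.03]
shift [118.1  -0.9  -1.2] rows 2 each [59.  -0.4 -0.6]
```

jog_arm:
  series:
    - [[0,0,0],[45,-0.5,-1],1]
    - [[0,0,0],[45,0,0],1]
    - [[0,0,0],[21,0,0],1]
    - [[0,0,0],[6,0,0],1]
    - [[0,0,0],[1,0,0],1]
    - [[0,0,0],[1,0,0],1]
    - [[0,0,0],[1,0,0],1]
    - [[0,0,0],[0,0,0],1]

```text
clock: 66.2
eef_pos: [476.1, -257.5, 109.7]
tool_rot: [-2.78, 1.57, -0.274]
force: [0.5, 0.1, -4.1]
width: 41.3
```

jog_arm:
  series:
    - [[0,0,0],[1,0,0],1]
    - [[0,0,0],[0.5,0,0],1]
    - [[0,0,0],[0,0,0],1]

```text
clock: 66.58
eef_pos: [476.1, -258.0, 108.4]
tool_rot: [-3.026, 1.57, -0.52]
force: [-0.2, -1.1, 2.6]
width: 41.9
```

```bash
python3 -c "
from h import *
st()"
```

```text
t66.6 tcp [ 476.1 -258.   108.4] psi -126.4 tilt 0.06 w 41.9 F [-0.2 -1.1  2.6] Tz [0.061 0.057 0.005] q [-0.05  0.86  0.82  1.96 -0.94  0.76 -0.86]
```

jog_arm:
  series:
    - [[0,0,0],[-0.5,0,0],1]
    - [[0,0,0],[0,0,0],-0.4]
    - [[0,0,0],[0,0,0],-0.4]
    - [[0,0,0],[-5,0,0],-0.4]
    - [[0,0,0],[-30,0,0],-0.4]
    - [[0,0,0],[-40,0,0],-0.6]
    - [[0,0,0],[-40,0,0],-0.6]
    - [[0,0,0],[0,0,0],-0.6]

```text
clock: 67.58
eef_pos: [477.1, -258.9, 226.3]
tool_rot: [-3.027, 1.565, -0.521]
force: [-0.7, -0.2, -0.6]
width: 68.7
```

```bash
python3 -c "
from h import *
look('15'); inbox(dict(np.load('/tmp/side15.npz')))
go(466.5,-60,215)"
```

```text
top [605.1 -52.   76.1  34.   33.9]
top [ 540.8 -245.4   86.4   30.6   34.1]
top [467.8 178.3 103.   16.3  14.4]
top [466.2 -60.3 103.   13.6  13.7]
side [466.5 179.7  99.2  16.4  17.1]
side [606.7 -52.4  73.6  30.5  36.6]
side [465.  -59.8  99.8  16.6  17.8]
box cap [ 539.7 -243.8] h83.5 size [34.7 35.1] local [21.  50.1]
box cap [ 472.6 -259.8] h97.6 size [43.8 44.4] local [-47.5  42.3]
box cap [ 520.5 -297.8] h83.6 size [34.  34.1] local [-4.5 -1.3]
box cap [ 570.9 -339.3] h97.4 size [43.8 44.4] local [ 40.6 -48.6]
box cap [ 510.7 -352.9] h83.8 size [34.  35.1] local [-20.9 -54.8]
t67.7 tcp [ 475.9 -257.1  223.4] psi -126.4 tilt 0.04 w 68.1 F [ 0.5 -0.2 -0.2] Tz [ 0.033  0.047 -0.041] q [-0.15  0.72  1.    1.88 -0.74  0.97 -1.02]
shift [   8.5 -153.1  124.5] rows 4 each [  2.1 -38.3  31.1]
```

jog_arm:
  series:
    - [[0,0,0],[2,-38,31],-0.6]
    - [[0,0,0],[2,-38.5,31],-0.6]
    - [[0,0,0],[2,-38.5,31],-0.6]
    - [[0,0,0],[2,-38,31.5],-0.6]
    - [[-10,0,0],[0,0,0],-0.6]
    - [[-10,0,0],[0,0,0],-0.6]
    - [[-10,0,0],[0,0,0],-0.6]
    - [[-10,0,0],[0,0,0],-0.6]

```text
clock: 68.68
eef_pos: [465.6, -60.0, 214.2]
tool_rot: [-0.119, 1.568, 3.092]
force: [-0.6, -0.1, -0.0]
width: 68.4
```

jog_arm:
  series:
    - [[-10,0,0],[0,0,0],-0.6]
    - [[-10,0,0],[0,0,0],-0.6]
    - [[-10,0,0],[0,0,0],-0.6]
    - [[-10,0,0],[0,0,0],-0.6]
    - [[0,0,0],[0,0,0],-0.6]

```text
clock: 69.3
eef_pos: [465.7, -60.2, 214.5]
tool_rot: [-1.18, 1.569, 2.721]
force: [-0.3, -0.2, 0.6]
width: 68.1
```

```bash
python3 -c "
from h import *
look('16',('side',))
go(466.5,-60,104)"
```

```text
side [464.1 179.1 100.7   3.5  17.1]
side [483.1 174.2  36.9   4.9  17.2]
side [449.8 181.6  37.2   6.5  22.2]
side [604.  -52.6  73.   37.5  34.3]
side [464.6 -59.7  99.6  16.3  18.9]
t69.3 tcp [465.9 -60.3 214.6] psi -46.6 tilt 0.10 w 68.2 F [ 0.4 -0.9 -0.3] Tz [-0.031  0.014  0.027] q [-0.38  0.51  0.66  2.06 -0.47  0.72 -0.24]
shift [110.6   0.4  -0.8] rows 2 each [55.3  0.2 -0.4]
```

jog_arm:
  series:
    - [[0,0,0],[45,0,-0.5],-0.6]
    - [[0,0,0],[40,0,0],-0.6]
    - [[0,0,0],[18,0,0],-0.6]
    - [[0,0,0],[7,0,0],-0.6]
    - [[0,0,0],[0,0,0],0.3]
    - [[0,0,0],[0,0,0],1]
    - [[0,0,0],[0,0,0],1]
    - [[0,0,0],[0,0,0],1]

```text
clock: 70.35
eef_pos: [467.0, -59.7, 106.1]
tool_rot: [-3.032, 1.57, 0.87]
force: [-1.1, 1.9, 6.0]
width: 15.9
```

jog_arm:
  series:
    - [[0,0,0],[0,0,0],1]
    - [[0,0,0],[0,0,0],1]

```text
clock: 70.6
eef_pos: [467.0, -59.7, 106.1]
tool_rot: [-3.009, 1.57, 0.893]
force: [-0.6, 0.8, 6.3]
width: 15.4
```

```bash
python3 -c "
from h import *
go(577.4,-276.7,225)"
```

```text
t70.6 tcp [467.  -59.7 106.1] psi -46.4 tilt 0.07 w 15.4 F [-0.6  0.8  6.3] Tz [0.272 0.3   0.03 ] q [-0.23  0.68  0.45  2.14 -0.67  0.45 -0.06]
shift [-119.   233.3   69.6] rows 5 each [-23.8  46.7  13.9]
```

jog_arm:
  series:
    - [[0,0,0],[-9,0,0],1]
    - [[0,0,0],[-60,0,0],1]
    - [[0,0,0],[-52,0,0],1]
    - [[0,0,0],[0,23,7],1]
    - [[0,0,0],[0,47,14],1]
    - [[0,0,0],[0,47,14],1]
    - [[0,0,0],[0,47,14],1]
    - [[0,0,0],[0,47,14],1]

```text
clock: 71.6
eef_pos: [567.0, -257.5, 226.5]
tool_rot: [-0.844, 1.57, 3.058]
force: [1.4, 0.1, -2.7]
width: 15.5
```

jog_arm:
  series:
    - [[0,0,0],[0,22,7],1]
    - [[0,0,0],[0,0,0],1]
    - [[0,0,0],[0,0,0],1]

```text
clock: 71.97
eef_pos: [576.2, -275.8, 226.0]
tool_rot: [-1.657, 1.569, 2.246]
force: [-0.1, 0.2, -3.5]
width: 15.7
```

```bash
python3 -c "
from h import *
go(577.4,-276.7,117)
d=grab('side','s17')
cv2.imwrite('pics/c8.png',cv2.resize(d['img'][200:384,180:360,::-1],None,fx=3.2,fy=3.2,interpolation=2))"
```

```text
t72.0 tcp [ 576.2 -275.8  226. ] psi -46.4 tilt 0.12 w 15.7 F [-0.1  0.2 -3.5] Tz [ 0.083 -0.008  0.041] q [ 0.05  0.72  0.63  1.59 -0.49  0.99  0.02]
shift [109.    1.7  -0.2] rows 2 each [54.5  0.9 -0.1]
```

View pics/c8.png

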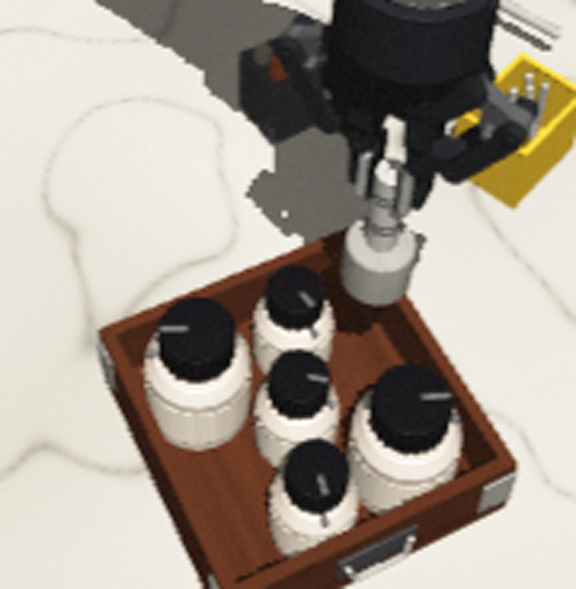

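jog_arm:
  series:
    - [[0,0,0],[40,1.5,0],1]
    - [[0,0,0],[40,0,0],1]
    - [[0,0,0],[20,0,0],1]
    - [[0,0,0],[7,0,0],1]
    - [[0,0,0],[2,0,0],1]
    - [[0,0,0],[1,0,0],1]
    - [[0,0,0],[1,0,0],1]
    - [[0,0,0],[0,0,0],1]

```text
clock: 73.03
eef_pos: [578.1, -278.3, 115.8]
tool_rot: [2.164, 1.57, -0.217]
force: [0.2, 0.0, -3.3]
width: 15.8
```

```bash
python3 -c "
from h import *
st()"
```

```text
t73.0 tcp [ 578.1 -278.3  115.8] psi -46.4 tilt 0.04 w 15.8 F [ 0.2  0.  -3.3] Tz [0.043 0.021 0.005] q [ 0.1   0.85  0.54  1.67 -0.58  0.79  0.1 ]
```

jog_arm:
  series:
    - [[0,0,0],[1,0,0],1]
    - [[0,0,0],[0.5,0,0],1]
    - [[0,0,0],[0,0,0],1]

```text
clock: 73.4
eef_pos: [577.9, -278.3, 114.2]
tool_rot: [2.3, 1.57, -0.081]
force: [-1.4, 0.2, 0.7]
width: 15.4
```

jog_arm:
  series:
    - [[0,0,0],[0.5,0,0],1]
    - [[0,0,0],[0,0,0],1]

```text
clock: 73.65
eef_pos: [578.0, -278.3, 114.2]
tool_rot: [2.528, 1.57, 0.147]
force: [-2.1, 2.3, 4.9]
width: 15.2
```

jog_arm:
  series:
    - [[0,0,0],[-0.5,0,0],1]
    - [[0,0,0],[0,0,0],0.25]
    - [[0,0,0],[0,0,0],0.25]
    - [[0,0,0],[-5,0,0],0.25]
    - [[0,0,0],[-30,0,0],0.25]
    - [[0,0,0],[-40,0,0],-0.3]
    - [[0,0,0],[-30,0,0],-0.6]
    - [[0,0,0],[0,0,0],-0.6]

```text
clock: 74.65
eef_pos: [579.2, -279.4, 221.9]
tool_rot: [1.895, 1.565, -0.485]
force: [-0.0, -0.0, -0.8]
width: 68.0
```

```bash
python3 -c "
from h import *
look('18'); inbox(dict(np.load('/tmp/side18.npz')))
go(467,178.8,215); print(slot(-53,-15))"
```

```text
top [605.3 -52.   75.   34.2  33.8]
top [ 527.9 -257.    58.9  179.4  120.7]
top [ 577.5 -277.7  110.7   16.3   16.3]
top [ 540.7 -245.6   87.    30.5   33.6]
top [ 522.3 -282.3   74.4    2.8    2.7]
top [ 483.7 -246.    97.4   19.4   15.7]
top [467.7 178.4 102.7  16.3  14.5]
side [466.5 178.5  99.5  16.   17.6]
side [591.  -51.1  70.1  10.6  22.5]
side [624.9 -65.8  59.4   8.7  15.7]
box cap [ 538.8 -243.7] h83.8 size [33.5 33.6] local [20.2 50.2]
box cap [ 575.8 -277.2] h108.6 size [18.6 17. ] local [52.9 12.5]
box cap [ 472.8 -259.3] h97.6 size [43.2 44.1] local [-47.2  42.6]
box cap [ 520.4 -297.9] h83.5 size [33.8 35. ] local [-4.6 -1.3]
box cap [ 571.7 -339. ] h97.4 size [43.7 44. ] local [ 41.4 -48.3]
box cap [ 510.6 -353.5] h83.5 size [35.4 33. ] local [-21.  -55.4]
t74.8 tcp [ 577.8 -277.9  218.8] psi -46.4 tilt 0.02 w 68.3 F [ 0.  -0.3 -0.6] Tz [ 0.043 -0.025 -0.054] q [ 0.05  0.73  0.62  1.59 -0.49  0.98  0.02]
shift [   3.9 -407.1 -234.8] rows 8 each [  0.5 -50.9 -29.3]
[ 473.98591346 -317.25861259]
```

jog_arm:
  series:
    - [[0,0,0],[0,-51,-29.5],-0.6]
    - [[0,0,0],[0,-51,-29.5],-0.6]
    - [[0,0,0],[0,-51,-29.5],-0.6]
    - [[0,0,0],[0,-51,-29.5],-0.6]
    - [[0,0,0],[0,-51,-29.5],-0.6]
    - [[0,0,0],[0,-51,-29.5],-0.6]
    - [[0,0,0],[0,-51,-29],-0.6]
    - [[0,0,0],[0,-50,-29],-0.6]

```text
clock: 75.75
eef_pos: [466.0, 180.3, 217.8]
tool_rot: [-0.223, 1.569, -2.603]
force: [0.8, 0.1, 0.0]
width: 68.3
```

jog_arm:
  series:
    - [[0,0,0],[0,0,0],-0.6]
    - [[0,0,0],[0,0,0],-0.6]

```text
clock: 76.0
eef_pos: [466.9, 178.1, 218.1]
tool_rot: [0.212, 1.569, -2.168]
force: [1.3, -0.1, 1.1]
width: 68.1
```

```bash
python3 -c "
from h import *
look('19',('side',))
go(467,178.5,104)"
```

```text
side [466.5 179.8  99.5  16.2  20.2]
side [603.2 -52.6  72.6  36.9  35.1]
t76.0 tcp [467.3 177.2 218.4] psi -46.5 tilt 0.09 w 68.0 F [ 0.9 -0.8 -1. ] Tz [ 0.031 -0.008  0.015] q [-0.89  0.56  0.71  1.98 -0.52  0.78 -0.69]
shift [114.4  -1.2  -0.8] rows 2 each [57.2 -0.6 -0.4]
```

jog_arm:
  series:
    - [[0,0,0],[45,-1,-0.5],-0.6]
    - [[0,0,0],[42,0,0],-0.6]
    - [[0,0,0],[20,0,0],-0.6]
    - [[0,0,0],[7,0,0],-0.6]
    - [[0,0,0],[0,0,0],0.3]
    - [[0,0,0],[0,0,0],1]
    - [[0,0,0],[0,0,0],1]
    - [[0,0,0],[0,0,0],1]

```text
clock: 77.05
eef_pos: [467.5, 180.2, 105.8]
tool_rot: [3.139, 1.569, 0.758]
force: [-0.8, -0.5, 5.7]
width: 15.5
```

jog_arm:
  series:
    - [[0,0,0],[0,0,0],1]
    - [[0,0,0],[0,0,0],1]

```text
clock: 77.3
eef_pos: [467.5, 180.2, 105.8]
tool_rot: [3.126, 1.569, 0.745]
force: [-1.2, 0.6, 6.2]
width: 15.6
```

```bash
python3 -c "
from h import *
go(475,-317,225)"
```

```text
t77.3 tcp [467.5 180.2 105.8] psi -46.4 tilt 0.10 w 15.6 F [-1.2  0.6  6.2] Tz [ 0.03   0.215 -0.052] q [-0.76  0.72  0.52  2.07 -0.71  0.53 -0.53]
shift [-119.8  365.1  337.3] rows 9 each [-13.3  40.6  37.5]
```

jog_arm:
  series:
    - [[0,0,0],[-9,0,0],1]
    - [[0,0,0],[-60,0,0],1]
    - [[0,0,0],[-52,0,0],1]
    - [[0,0,0],[0,20,19],1]
    - [[0,0,0],[0,40.5,37.5],1]
    - [[0,0,0],[0,40.5,37.5],1]
    - [[0,0,0],[0,40.5,37.5],1]
    - [[0,0,0],[0,40.5,37.5],1]

```text
clock: 78.3
eef_pos: [469.7, -70.1, 226.1]
tool_rot: [-2.535, 1.571, 1.367]
force: [1.2, 0.5, -3.1]
width: 15.2
```

jog_arm:
  series:
    - [[0,0,0],[0,40.5,37.5],1]
    - [[0,0,0],[0,40.5,37.5],1]
    - [[0,0,0],[0,40.5,37.5],1]
    - [[0,0,0],[0,40.5,37.5],1]
    - [[0,0,0],[0,20,18],1]
    - [[0,0,0],[0,0,0],1]
    - [[0,0,0],[0,0,0],1]

```text
clock: 79.18
eef_pos: [473.7, -315.0, 225.5]
tool_rot: [-1.808, 1.569, 2.094]
force: [0.4, 0.2, -3.6]
width: 15.6
```

```bash
python3 -c "
from h import *
go(475,-317,117)"
```

```text
t79.2 tcp [ 473.7 -315.   225.5] psi -46.4 tilt 0.11 w 15.6 F [ 0.4  0.2 -3.6] Tz [ 0.024 -0.01  -0.009] q [ 0.13  0.63  0.65  1.79 -0.48  0.88  0.19]
shift [108.5   2.5   0.5] rows 2 each [54.3  1.3  0.2]
```

jog_arm:
  series:
    - [[0,0,0],[40,2,0.5],1]
    - [[0,0,0],[40,0,0],1]
    - [[0,0,0],[20,0,0],1]
    - [[0,0,0],[7,0,0],1]
    - [[0,0,0],[2,0,0],1]
    - [[0,0,0],[1,0,0],1]
    - [[0,0,0],[1,0,0],1]
    - [[0,0,0],[0,0,0],1]

```text
clock: 80.18
eef_pos: [475.2, -318.2, 115.3]
tool_rot: [1.951, 1.57, -0.429]
force: [0.1, -0.1, -3.2]
width: 15.6
```

jog_arm:
  series:
    - [[0,0,0],[1,0,0],1]
    - [[0,0,0],[0.5,0,0],1]
    - [[0,0,0],[0,0,0],1]

```text
clock: 80.55
eef_pos: [475.1, -318.3, 113.9]
tool_rot: [2.254, 1.57, -0.127]
force: [-0.9, 0.9, 4.1]
width: 15.6
```

```bash
python3 -c "
from h import *
st()"
```

```text
t80.5 tcp [ 475.1 -318.3  113.9] psi -46.4 tilt 0.04 w 15.6 F [-0.9  0.9  4.1] Tz [0.218 0.27  0.016] q [ 0.22  0.78  0.52  1.87 -0.61  0.66  0.3 ]
```

Contact; release, retreat well up and away, then inspect.

jog_arm:
  series:
    - [[0,0,0],[-0.5,0,0],1]
    - [[0,0,0],[0,0,0],0.25]
    - [[0,0,0],[0,0,0],0.25]
    - [[0,0,0],[-5,0,0],0.25]
    - [[0,0,0],[-30,0,0],0.25]
    - [[0,0,0],[-50,0,0],0]
    - [[0,0,0],[-50,0,0],-0.3]
    - [[0,0,0],[0,-40,-40],-0.6]

```text
clock: 81.55
eef_pos: [477.7, -267.4, 253.6]
tool_rot: [1.615, 1.558, -0.773]
force: [1.7, 0.8, -0.4]
width: 68.4
```

jog_arm:
  series:
    - [[0,0,0],[0,-40,-40],-1]
    - [[0,0,0],[0,-40,-40],-1]
    - [[0,0,0],[0,-40,-40],-1]
    - [[0,0,0],[0,-40,-40],-1]
    - [[0,0,0],[0,-40,-40],-1]
    - [[0,0,0],[0,-40,-40],-1]
    - [[0,0,0],[0,0,0],-1]
    - [[0,0,0],[0,0,0],-1]

```text
clock: 82.55
eef_pos: [484.7, 77.3, 249.1]
tool_rot: [1.524, 1.57, -0.856]
force: [-0.3, -0.9, -0.8]
width: 85.6
```

```bash
python3 -c "
from h import *
st(); look('20',('side',)); d=dict(np.load('/tmp/side20.npz')); inbox(d)
t=get_image('top')
a=cv2.resize(d['img'][240:384,195:345,::-1],None,fx=4,fy=4,interpolation=2)
cv2.imwrite('pics/c9.png',a)
cv2.imwrite('pics/c10.png',cv2.resize(t['img'][175:265,310:405,::-1],None,fx=6,fy=6,interpolation=2))"
```

```text
t82.5 tcp [484.7  77.3 249.1] psi -46.4 tilt 0.04 w 85.6 F [-0.3 -0.9 -0.8] Tz [-0.02  -0.024  0.026] q [-0.72  0.51  0.74  1.97 -0.46  0.83 -0.53]
side [603.5 -52.   73.   37.3  36. ]
box cap [ 539.2 -243.6] h83.6 size [35.6 34.8] local [20.6 50.3]
box cap [ 576.5 -277.6] h109.3 size [18.2 17.8] local [53.6 12. ]
box cap [ 473.  -259.6] h97.4 size [43.4 44.8] local [-47.   42.4]
box cap [ 520.7 -298.4] h83.4 size [34.7 34.2] local [-4.4 -1.9]
box cap [ 571.4 -339.2] h97.6 size [44.  44.3] local [ 41.1 -48.5]
box cap [ 473.9 -318. ] h109.2 size [16.6 17.3] local [-53.2 -15.8]
box cap [ 510.8 -352.9] h83.6 size [34.1 33.5] local [-20.8 -54.8]
```

View pics/c9.png

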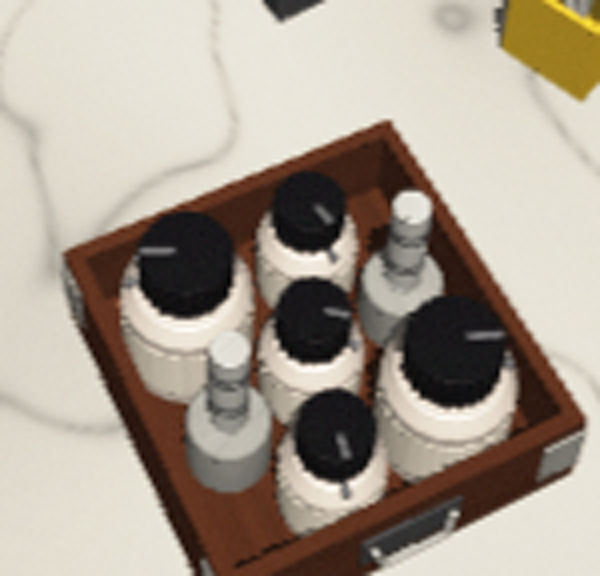

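View pics/c10.png

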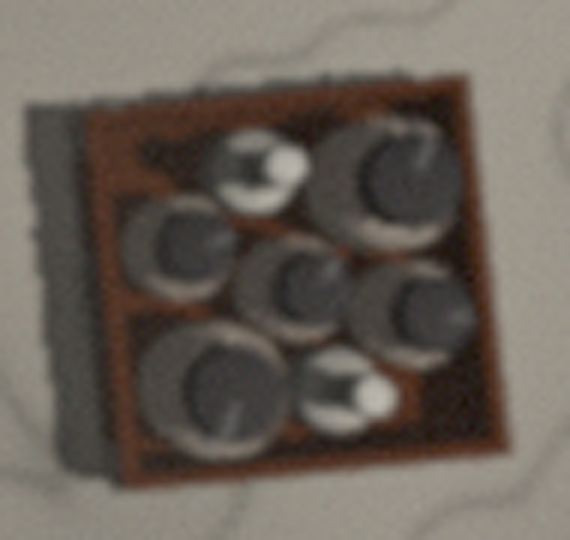

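```bash
python3 -c "
from cell import *
print(finish_job())"
```

```text
the job is handed in; nothing more can be done
None
```

The kit is packed and handed in at about 83 s of the 210 s allowed: all five jars and both plug gauges stand upright in the kit box. No verdict is reported on hand-in.

**What I did**
- I turned each cap 250° clockwise while its jar stood on the bench, which is more than the full 4.2 rad travel.
- I carried each jar and plug to its place in the box and lowered it in small steps until the wrist force showed contact. I then released it with a small opening of the jaws.
- One large jar was knocked about 2 cm aside during the run. I found it again in the images and picked it up from its new place.

**Last checks**
- **Upright:** tops measured 83.5, 97.5 and 109 mm, against 82, 96 and 108 mm expected on the box floor. The extra 1.5 mm is within the camera calibration.
- **Spacing:** the jars and plugs ended about 1 to 4 mm from where I planned them, with several millimetres of gap between them and to the walls by measurement.
- **Caps:** the rib stands over the lug on all five jars in the last side picture. The lugs of the two large jars are only just visible, at the edge of the shoulder.
- **Bystanders:** the stone tin was measured at its starting place; I did not measure the others again.

**Not certain**
- **Wrist torque:** the reading was too noisy to show the cap end stops, so being fully home rests on the 250° turn and the rib and lug positions.
- **Early upward pull:** on the first two small jars I raised the command 1 mm before or at the start of the turn, to ease the press of the grip. On the second of these the upward pull briefly reached about that jar's weight, so it may have lifted by a fraction of a millimetre before its cap was home. I left this out for the other three.

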